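Load the amber reference block into the bench reader

TASK

Press the reader's orange release button so that its tray pops out, set the amber reference block upright and fully down in the tray's pocket and let go of it, then push the tray home until it clicks and stays shut by itself. Work gently: do not press hard on the reader or jam the block into it, and leave the other blocks and everything else on the bench where they are.

Things in the scene. Friction and masses are not known exactly. Their poses are not given: they have to be found in the camera images.
- reader: white bench reader, fixed, at any place and turn: 200 mm deep (own x), 220 wide (own y), 88 high, rear hump 125 high from x = +30 mm. Origin: centre of its underside; front looks to own -x, the tray is pushed home in own +x. Tray mouth 90 mm wide, centred at own y = +40 mm, its upper edge 74 mm above the bench. Too much: 24 N of fingers on reader, tray or button, 18 N of block on reader
- tray (a joint): how far the tray stands out (m): 0 = latched (so at the start); 0.065 = popped out. A spring pushes it out, 5 N near home, 2.5 N when out. Riding over the catch adds about 4 N in the last 25 mm. It clicks only 1 to 17 mm past 0, which differs and cannot be seen; a hard stop follows 2 to 3 mm after the click. Let go after the click it returns to 0 and stays, else it springs out again
- tray_front (a point): centre of the outer face of the tray's blue front panel (86 mm wide, from 14 to 72 mm above the bench, 24 mm thick), 44 mm above the bench; moves with the tray; axes as the reader's. When latched it stands 24 mm proud of the reader's front. Push here in own +x
- tray_pocket (a point): centre of the floor of the tray's square pocket, 26 mm above the bench; moves with the tray; axes as the reader's. Pocket 26.5 mm square, 14 mm deep, mouth chamfered 1.5 mm, in a grey tray 76 mm wide, top 40 mm above the bench; 59 mm behind the panel's outer face, 30 mm in front of the reader when out. The panel stands 32 mm above the tray's top. Block sides go square to it
- release_top (a point): centre of the top of the round orange release button, 26 mm across, on the reader's top, right front seen by the robot; 106 mm above the bench when up (18 mm above the reader's top)
- release (a joint): how far the release button is pressed (m): 0 up, bottoms out hard at 0.012. It takes about 5 N at 0.004 and lets the tray go between 0.005 and 0.007; then about 3 N, 5 N at the bottom; it springs back up when let go
- rack: aluminium rack, fixed to the bench, 180 x 50 x 16 mm high; three square wells 26.5 mm wide and 10 mm deep (their floor 6 mm above the bench), at -60, 0 and +60 mm along its x. Origin: centre of its underside. The blocks stand in them in any order
- amber: solid square glass block 24 x 24 x 40 mm tall, 60 g, upright; amber orange, with a black band 10 mm high round its foot. Origin: centre of its underside, z up, x and y square to its sides. The one to load
- green: solid square glass block 24 x 24 x 40 mm tall, 60 g, upright; green, with a black band 10 mm high round its foot. Origin: centre of its underside, z up, x and y square to its sides. Leave it
- frosted: solid square glass block 24 x 24 x 40 mm tall, 60 g, upright; pale frosted, with a black band 10 mm high round its foot. Origin: centre of its underside, z up, x and y square to its sides. Leave it
- beaker: open glass beaker, 70 mm across, 85 mm high, on the bench. Origin: centre of underside. Bystander
- bottle: white bottle with blue cap, 68 mm across, 150 mm high. Origin: centre of underside. Bystander
- dish: clear shallow dish, 90 mm across, 16 mm high. Origin: centre of underside. Bystander
- pen: black marker, 130 mm long, 12 mm wide, 10 mm high, lying on the bench. Origin: centre of underside. Bystander
Mind the look-alikes: they are no part of the job. There is more than one size of the amber; the job needs the smallest.

How it is judged:
By the outcome, as a careful person would: the job done as asked, in the order asked, and still so for the second after the job is handed in, with the robot touching nothing.
It also fails if it takes over 67 s, if anything falls off the work surface, if the arm or the gripper's body presses on something with over 40 N, if the wrist force passes 120 N, or if a joint passes its speed limit or range.

ROBOT

A 6-joint arm with a two-finger parallel gripper is mounted at the origin on the work surface. World frame = base frame: x ahead of the robot, y to its left, z up, the work surface at z = 0. Lengths are in m, angles in rad, forces in N, time in s.
With the tool pointing down it reaches from about 0.15 to 0.775 m from the base axis. Payload 6.1 kg.
Tool frame: the origin (TCP) lies midway between the tips of the shut fingers; the grasp point (between the pads) lies 19 mm behind it; y points along the fingers, x is the direction in which the jaws open and shut, and the axes are right-handed (so a half turn about y gives the same grasp; the last joint's range is limited). The gripper opens to 85 mm and grips with 20 to 120 N. Pads are 22 mm wide; open, the fingers measure 114 mm over their backs; the gripper's body (76 mm by 85 mm) begins 54 mm behind the grasp point. The pads swing forward as they close: fully open they stand 13 mm farther back than shut.
Start: joints at [-1.237, 0.126, -0.04, 1.405, 0, 1.571], TCP at [0.172, -0.496, 0.231] pointing down, gripper open.
Joint ranges: [-2.72, 2.72], [-0.95, 1.95], [-1.27, 1.35], [-1.78, 2.02], [-1.46, 1.47], [-3.14, 3.14]. Speed limits (rad/s): [2.39, 2.39, 3.01, 3.14, 3.14, 3.14].

INTERFACE

Orientations are given as a 3x3 rotation matrix whose columns are the frame's x, y, z axes.
In Python, from bench import r gives the robot as it stands.
- The arm moves only by the shell command python3 -m handwheel 'ROWS' [FORCE]. ROWS is JSON, a list of rows, each an object with "dp": the shift along the tool's x, y, z in m, a list of three; "dr": the turn, a rotation vector about the tool's x, y, z in degrees, a list of three; "claw": the closure, from -1 (fully open) to 1 (shut). In form: [{"dp": [tx, ty, tz], "dr": [ax, ay, az], "claw": claw}, ...]. A call has 1 to 12 rows; each row shifts and turns the commanded pose from where the row before left it, along the tool's axes as they then stand; what a row does not reach is not made up. A row lasts 1/12 s, in which the tool goes at most 41.7 mm and 7.16 degrees, less where a joint would pass 70% of its speed; a pose out of reach is approached as far as the arm can. A call with a gripper value outside its range is refused whole. The fingers move at their own pace and stop on an object; FORCE is the grip in N (left out, the last holds). Time passes only in rows, so rows that do not move let the fingers close. It gives the time, the measured TCP pose, the force and the opening at its end, in the units of the state.
- r.observe(): the state, without advancing time (a new reading comes with each control period).
- r.camera(name): name is "scene" or "top" or "wrist"; returns a dict with "image" (400x640x3 uint8, red, green, blue), "fov_y" (degrees; the focal length in pixels is half the picture's height over the tangent of half this angle, whatever the lens; pixels are square), "cx", "cy" (the principal point, pixels), "cam_to_world" (4x4, takes a point from camera to world coordinates). Camera axes: x right, y up, looking along -z (the intrinsics and any distortion apply to the point x, -y, -z); pixel columns grow to the right and rows downward; lengths in m; the calibration is good to about 2 mm. The wrist camera is an equidistant fisheye: a pixel r from the principal point sees the ray r / f radians off the axis. A picture is of the moment at which its call begins. There is no depth.
- r.finish_job(): hands the job in, once; it reports no verdict.
The state is a dict: "time_s": time; "joint_pos": joint angles; "joint_vel": joint speeds; "joint_efforts": joint torques, N m; "eef_pos": TCP position; "eef_rot": TCP orientation; "contact_force": force on the tool from outside, world axes, zero at the start; "ft_torque": the same for the moment, N m; "grip_width": finger opening in m.
Only numpy, scipy, OpenCV 4.12 (cv2) and the standard library are available. Lean on these libraries where they do the work, as an engineer would, in place of code of your own. Each camera call takes 0.05 s, during which the arm holds its last target.

## Working session

There is one attempt and no reset: what is moved stays moved. The work goes in short steps, Python scripts to look and compute and a shell command to move; the robot and the scene stay as the last step left them, time stands still between calls to the robot, and variables do not carry over. Pictures are saved under pics/ and viewed, and the job is handed in when it is done.

```bash
ls; mkdir -p pics; python3 - <<'E'
from bench import r
import cv2
o=r.observe();print({k:(o[k]) for k in o})
for n in ("scene","top","wrist"):
    c=r.camera(n);cv2.imwrite(f"pics/{n}0.png",c["image"][:,:,::-1]);print(n,c["fov_y"],c["cx"],c["cy"],c["cam_to_world"])
E
```

```text
pics
{'time_s': 0.0, 'joint_pos': array([-1.23697605e+00,  1.26417969e-01, -4.06191826e-02,  1.40540441e+00,
       -1.90251517e-06,  1.57083512e+00]), 'joint_vel': array([-0.00029376,  0.00090871, -0.00063369, -0.00169388,  0.00027712,
        0.00013515]), 'joint_efforts': array([ 5.15284100e-04, -4.35920262e+01,  3.52919805e+01,  1.72994169e-02,
       -4.56371325e-06, -2.47033487e-07]), 'eef_pos': array([ 0.17188333, -0.49562988,  0.23050344]), 'eef_rot': array([[ 3.27617699e-01, -5.40865273e-04,  9.44810220e-01],
       [-9.44808942e-01,  1.55378666e-03,  3.27618145e-01],
       [-1.64523079e-03, -9.99998647e-01, -1.96633752e-06]]), 'contact_force': array([-0.31154577, -0.43080857,  0.14324312]), 'ft_torque': array([-0.00897122, -0.01695923, -0.00275989]), 'grip_width': 0.08541251020495494}
scene 50.66701692459329 318.30458022501097 197.7980923814537 [[ 0.26726435 -0.65241988  0.70916716  1.26692301]
 [ 0.96355231  0.18986719 -0.18846058 -0.14325006]
 [-0.01169214  0.73368846  0.67938542  0.82719548]
 [ 0.          0.          0.          1.        ]]
top 55.46341684888682 322.09415348937017 197.4380342312712 [[-1.72680076e-02  9.82431382e-01 -1.85823562e-01  2.57688982e-01]
 [-9.99848014e-01 -1.74134260e-02  8.49660696e-04  4.52816764e-02]
 [-2.40109151e-03  1.85809991e-01  9.82582761e-01  1.28705367e+00]
 [ 0.00000000e+00  0.00000000e+00  0.00000000e+00  1.00000000e+00]]
wrist 65.70646984690485 320.23971573090637 200.23751284800755 [[ 0.32691357  0.89850801  0.29293495  0.24730885]
 [-0.94505229  0.31144115  0.09940107 -0.47038561]
 [-0.00191934 -0.3093344   0.95095139  0.37255097]
 [ 0.          0.          0.          1.        ]]
```

View pics/scene0.png

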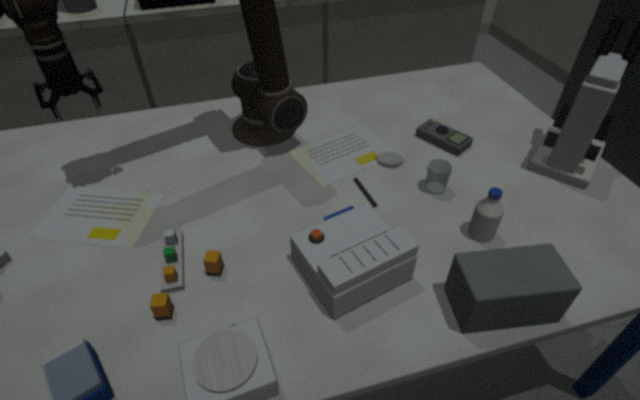

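View pics/top0.png

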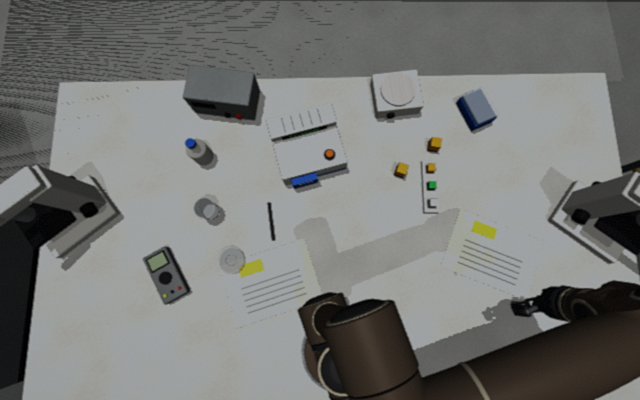

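View pics/wrist0.png

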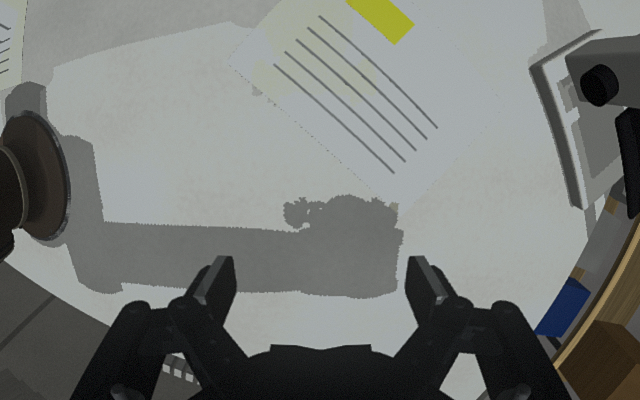

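```bash
cat > h.py <<'E'
import numpy as np, cv2
from bench import r
def pinv(c,px):  # rays world: origin, dir for pixel array
    px=np.atleast_2d(px).astype(float); f=200/np.tan(np.radians(c["fov_y"]/2))
    x=(px[:,0]-c["cx"])/f; y=(px[:,1]-c["cy"])/f
    if c.get("fish"):
        t=np.hypot(x,y); s=np.where(t>1e-9,np.sin(t)/np.maximum(t,1e-9),1); d=np.c_[x*s,-y*s,-np.cos(t)]
    else: d=np.c_[x,-y,-np.ones(len(x))]
    M=c["cam_to_world"]; return M[:3,3], d@M[:3,:3].T
def onplane(c,px,z):
    o,d=pinv(c,px); return o+d*((z-o[2])/d[:,2])[:,None]
def tri(c1,p1,c2,p2):
    o1,d1=pinv(c1,p1);o2,d2=pinv(c2,p2);d1=d1[0]/np.linalg.norm(d1[0]);d2=d2[0]/np.linalg.norm(d2[0])
    s=np.linalg.lstsq(np.c_[d1,-d2],o2-o1,rcond=None)[0];a=o1+s[0]*d1;b=o2+s[1]*d2
    return (a+b)/2,np.linalg.norm(a-b)
def cam(n,save=None):
    c=dict(r.camera(n)); c["fish"]=n=="wrist"
    if save: cv2.imwrite(f"pics/{save}.png",c["image"][:,:,::-1])
    return c
def proj(c,P):
    M=c["cam_to_world"];p=(np.atleast_2d(P)-M[:3,3])@M[:3,:3];f=200/np.tan(np.radians(c["fov_y"]/2))
    x,y,z=p[:,0],-p[:,1],-p[:,2]
    if c.get("fish"):
        rr=np.hypot(x,y);t=np.arctan2(rr,z);k=t/np.maximum(rr,1e-9);return np.c_[c["cx"]+f*x*k,c["cy"]+f*y*k]
    return np.c_[c["cx"]+f*x/z,c["cy"]+f*y/z]
def blobs(img,lo,hi,amin=15):
    hsv=cv2.cvtColor(img,cv2.COLOR_RGB2HSV);m=cv2.inRange(hsv,lo,hi)
    n,l,st,ce=cv2.connectedComponentsWithStats(m)
    return [(ce[i].round(1),st[i],(l==i)) for i in range(1,n) if st[i][4]>=amin]
E
python3 - <<'E'
from h import *
t=cam("top");s=cam("scene")
for n,c in(("top",t),("scene",s)):
    print(n,"orange",[(b[0].tolist(),b[1].tolist()) for b in blobs(c["image"],(3,150,60),(25,255,255))])
    print(n,"green",[(b[0].tolist(),b[1].tolist()) for b in blobs(c["image"],(45,120,40),(80,255,255))])
    print(n,"blue",[(b[0].tolist(),b[1].tolist()) for b in blobs(c["image"],(100,150,60),(130,255,255))])
a=cv2.resize(t["image"][60:230,250:500],None,fx=3,fy=3,interpolation=cv2.INTER_CUBIC);cv2.imwrite("pics/topcrop.png",a[:,:,::-1])
a=cv2.resize(s["image"][200:340,120:440],None,fx=2.5,fy=2.5,interpolation=cv2.INTER_CUBIC);cv2.imwrite("pics/scenecrop.png",a[:,:,::-1])
E
```

```text
top orange [([435.2, 142.5], [430, 138, 11, 11, 101]), ([329.2, 153.3], [325, 150, 9, 8, 55]), ([401.6, 168.6], [396, 163, 12, 12, 104]), ([430.8, 167.5], [427, 164, 8, 8, 57])]
top green [([431.9, 185.0], [428, 182, 8, 7, 49])]
top blue [([468.1, 112.0], [460, 98, 18, 29, 70]), ([190.0, 142.7], [186, 139, 9, 9, 61]), ([304.0, 178.5], [291, 172, 27, 14, 193])]
scene orange [([316.0, 233.8], [311, 230, 11, 8, 61]), ([211.9, 260.6], [204, 251, 16, 22, 247]), ([169.4, 273.2], [164, 266, 12, 16, 142]), ([159.6, 304.1], [151, 293, 18, 24, 334])]
scene green [([169.4, 253.2], [164, 247, 12, 15, 113])]
scene blue [([495.2, 191.8], [490, 189, 11, 7, 59]), ([94.2, 392.5], [82, 385, 24, 15, 73])]
```

View pics/topcrop.png

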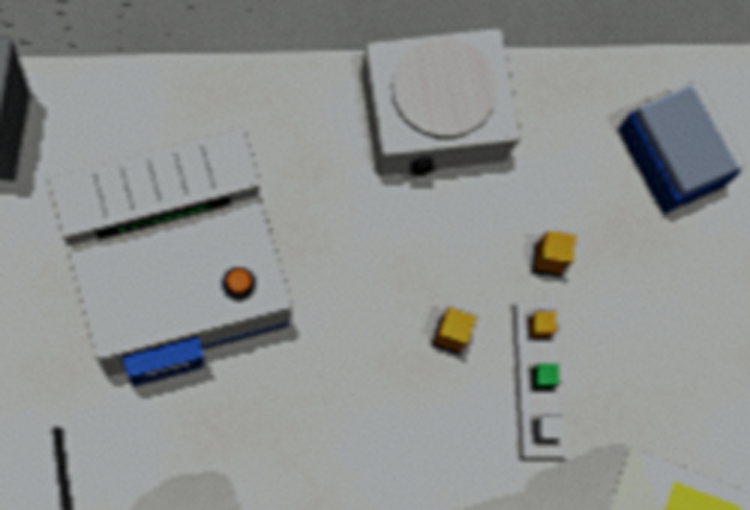

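View pics/scenecrop.png

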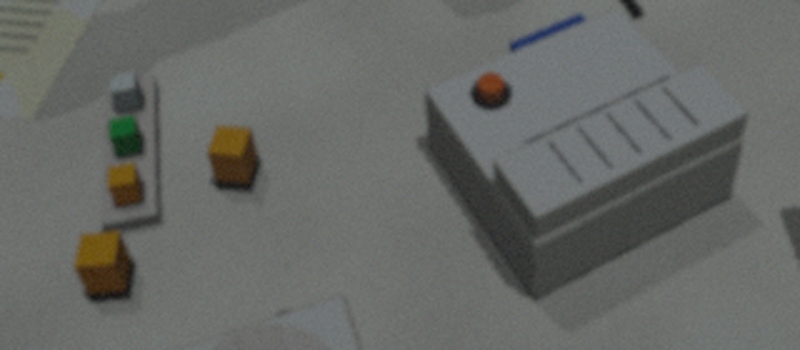

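```bash
python3 - <<'E'
from h import *
np.set_printoptions(precision=4,suppress=True)
t=cam("top");s=cam("scene")
print("btn top",onplane(t,[329.2,153.0],.106),"scene",onplane(s,[316,233.2],.106),tri(t,[329.2,153.0],s,[316,233.2]))
print("amber",onplane(t,[431,167.3],.046), tri(t,[431,167.3],s,[169.2,269]))
print("green",onplane(t,[431.9,184.9],.046))
print("bigs",onplane(t,[435.2,142.5],.04),onplane(t,[401.6,168.6],.04))
# blue panel top face corners from mask
for b in blobs(t["image"],(100,150,60),(130,255,255)):
    if abs(b[0][0]-304)<5:
        m=b[2].astype(np.uint8);ct=cv2.findContours(m,0,2)[0][0];print(cv2.minAreaRect(ct))
        print(cv2.approxPolyDP(ct,2,True)[:,0])
g=cv2.cvtColor(t["image"],cv2.COLOR_RGB2GRAY)
a=cv2.resize(t["image"][95:200,260:355],None,fx=6,fy=5.7,interpolation=cv2.INTER_CUBIC);cv2.imwrite("pics/rd.png",a[:,:,::-1])
# front top edge & sides: reader-top corners: use crop pixels
for px in ([285,182],[347,163],[273,141],[337,123]): print(px,onplane(t,px,.088))
E
```

```text
btn top [[0.6267 0.0188 0.106 ]] scene [[0.6283 0.0196 0.106 ]] (array([0.6272, 0.0193, 0.1048]), np.float64(0.0011385741971931978))
amber [[ 0.5892 -0.3243  0.046 ]] (array([ 0.589 , -0.3234,  0.0465]), np.float64(0.0014518262708198926))
green [[ 0.5285 -0.3231  0.046 ]]
bigs [[ 0.6783 -0.3467  0.04  ]] [[ 0.588  -0.2264  0.04  ]]
((304.1846008300781, 178.6769256591797), (7.718109607696533, 26.662561416625977), 74.74488067626953)
[[317 175]
 [314 172]
 [292 178]
 [291 181]
 [295 185]
 [314 180]]
[285, 182] [[0.5374 0.1633 0.088 ]]
[347, 163] [[ 0.5974 -0.039   0.088 ]]
[273, 141] [[0.6769 0.203  0.088 ]]
[337, 123] [[ 0.7359 -0.0098  0.088 ]]
```

View pics/rd.png

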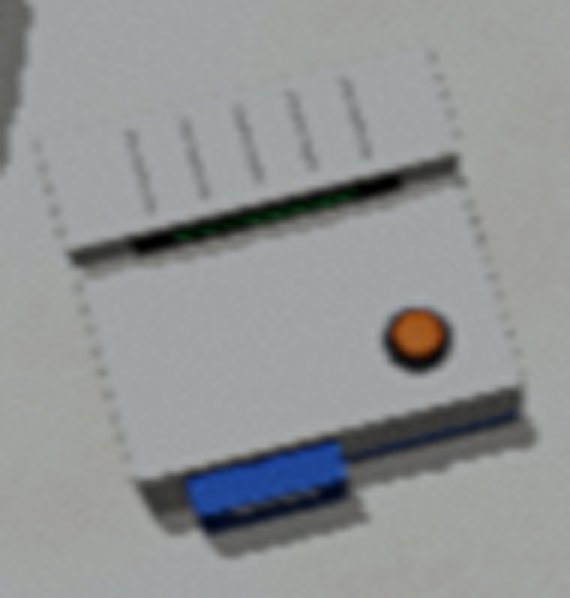

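```bash
python3 -m handwheel '[{"dp":[0,0,0],"dr":[0,6.7,0],"claw":-1},{"dp":[0,0,0],"dr":[0,6.7,0],"claw":-1},{"dp":[0,0,0],"dr":[0,6.7,0],"claw":-1},{"dp":[-0.016,0,0.03],"dr":[0,0,0],"claw":-1},{"dp":[-0.016,0,0.03],"dr":[0,0,0],"claw":-1},{"dp":[-0.016,0,0.03],"dr":[0,0,0],"claw":-1},{"dp":[-0.016,0,0.03],"dr":[0,0,0],"claw":-1},{"dp":[-0.016,0,0.03],"dr":[0,0,0],"claw":-1},{"dp":[-0.016,0,0.03],"dr":[0,0,0],"claw":-1},{"dp":[-0.016,0,0.03],"dr":[0,0,0],"claw":-1},{"dp":[-0.016,0,0.03],"dr":[0,0,0],"claw":-1},{"dp":[-0.016,0,0.03],"dr":[0,0,0],"claw":-1}]' 30
python3 - <<'E'
from h import *
c=cam("wrist","w1")
E
```

```text
time_s: 1.35
eef_pos: [0.4458, -0.3556, 0.2314]
eef_rot: [[-0.017, 0.0, 1.0], [-1.0, -0.0, -0.017], [0.0, -1.0, 0.0]]
contact_force: [0.2, -1.1, 0.5]
grip_width: 0.0854
```

View pics/w1.png

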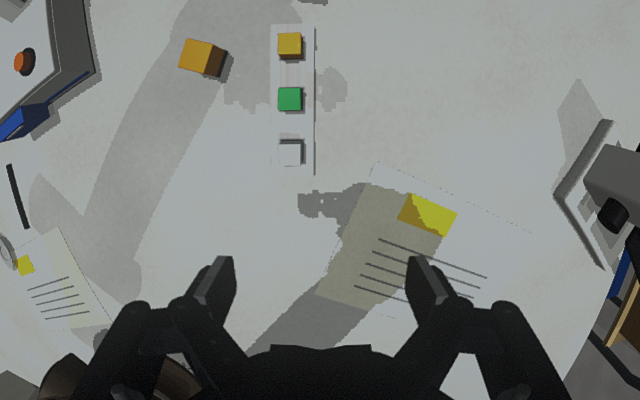

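```bash
python3 - <<'E'
from h import *
np.set_printoptions(precision=4,suppress=True)
c=cam("wrist")
img=c["image"]
for z,(lo,hi) in ((.046,((12,140,150),(28,255,255))),(.046,((45,120,110),(80,255,255)))):
    for b in blobs(img,lo,hi,60):
        ct=cv2.findContours(b[2].astype(np.uint8),0,2)[0][0][:,0].astype(float)
        P=onplane(c,ct,z)[:,:2].astype(np.float32);R=cv2.minAreaRect(P);print(b[0],b[1],np.array(R[0]),np.array(R[1]),R[2])
a=cv2.resize(img[15:185,160:340],None,fx=4,fy=3.5,interpolation=cv2.INTER_CUBIC);cv2.imwrite("pics/w1c.png",a[:,:,::-1])
E
```

```text
[292.1  47.3] [281  37  23  22 445] [ 0.5907 -0.3257] [0.0229 0.023 ] 89.27182006835938
[197.5  58.8] [181  42  35  35 793] [ 0.5877 -0.2212] [0.033  0.0332] 69.1968002319336
[20.1 62.8] [16 55  9 17 82] [0.6495 0.1011] [0.0229 0.0253] 39.383872985839844
[291.8 103.5] [281  93  22  22 472] [ 0.5307 -0.3242] [0.0221 0.0223] 88.25422668457031
```

View pics/w1c.png

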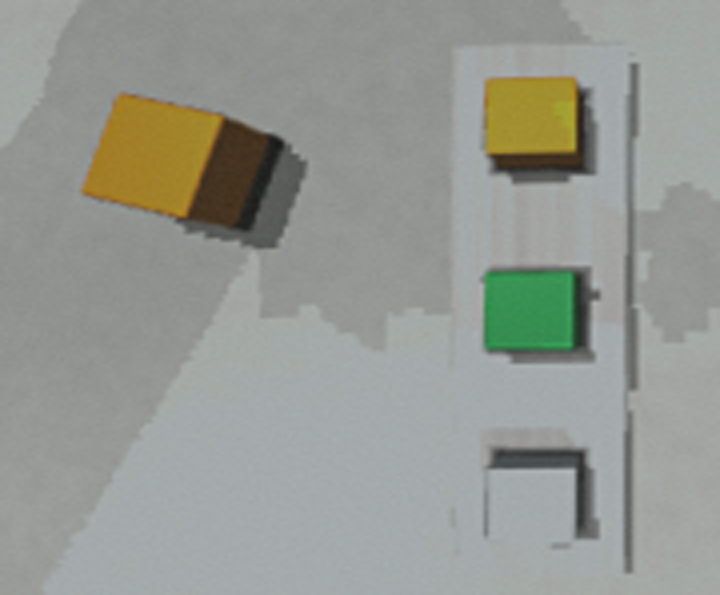

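```bash
python3 -m handwheel '[{"dp":[-0.031,0,0.0065],"dr":[0,0,0],"claw":1},{"dp":[-0.031,0,0.0065],"dr":[0,0,0],"claw":1},{"dp":[-0.031,0,0.0065],"dr":[0,0,0],"claw":1},{"dp":[-0.031,0,0.0065],"dr":[0,0,0],"claw":1},{"dp":[-0.031,0,0.0065],"dr":[0,0,0],"claw":1},{"dp":[-0.031,0,0.0065],"dr":[0,0,0],"claw":1},{"dp":[-0.031,0,0.0065],"dr":[0,0,0],"claw":1},{"dp":[-0.031,0,0.0065],"dr":[0,0,0],"claw":1},{"dp":[-0.031,0,0.0065],"dr":[0,0,0],"claw":1},{"dp":[-0.031,0,0.0065],"dr":[0,0,0],"claw":1},{"dp":[-0.031,0,0.0065],"dr":[0,0,0],"claw":1},{"dp":[-0.031,0,0.0065],"dr":[0,0,0],"claw":1}]' 30
python3 - <<'E'
from h import *
np.set_printoptions(precision=4,suppress=True)
c=cam("wrist");c=cam("wrist","w2");img=c["image"];print(r.observe()["eef_pos"])
for b in blobs(img,(3,150,60),(20,255,255),60):
    print(b[0],b[1],onplane(c,b[0],.106))
for b in blobs(img,(100,150,60),(130,255,255),200):
    ct=cv2.findContours(b[2].astype(np.uint8),0,2)[0][0]
    print(b[0],b[1],cv2.approxPolyDP(ct,3,True)[:,0].tolist())
E
```

```text
time_s: 2.45
eef_pos: [0.5286, 0.0047, 0.2315]
eef_rot: [[0.003, 0.0, 1.0], [-1.0, 0.01, 0.003], [-0.01, -1.0, 0.0]]
contact_force: [0.9, -0.4, 0.0]
grip_width: 0.0001
[0.5292 0.0044 0.2311]
[572.3  80.6] [560  66  34  30 548] [[ 0.6596 -0.2607  0.106 ]]
[306.9  82. ] [293  68  29  29 660] [[0.6275 0.0195 0.106 ]]
[501.2 132.8] [488 118  35  38 530] [[ 0.5924 -0.1657  0.106 ]]
[558.1 137.7] [551 129  15  19 225] [[ 0.5948 -0.2441  0.106 ]]
[631.   21.8] [621   0  19  66 394] [[634, 0], [621, 10], [638, 65], [626, 19], [639, 11], [639, 0]]
[229.9 161.2] [ 190  142   79   40 1560] [[264, 143], [191, 162], [196, 181], [268, 161]]
```

View pics/w2.png

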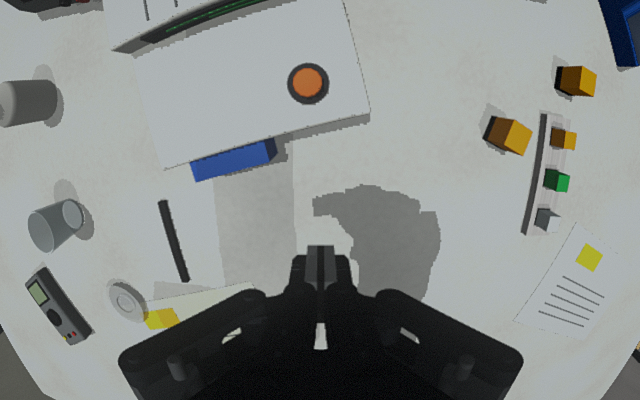

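```bash
python3 - <<'E'
from h import *
np.set_printoptions(precision=4,suppress=True)
c=cam("wrist");img=c["image"]
P=onplane(c,[[196,181],[268,161]],.072);print("panel outer corners",P, np.linalg.norm(P[0]-P[1]), P.mean(0));d=P[0]-P[1];print(np.degrees(np.arctan2(-d[0],d[1])))
P=onplane(c,[[164,168],[370,112],[341,0]],.088);print("front edge",P, np.linalg.norm(P[0]-P[1]));d=P[0]-P[1];print(np.degrees(np.arctan2(-d[0],d[1])))
a=cv2.resize(img[100:200,140:390],None,fx=3.2,fy=3.2,interpolation=cv2.INTER_CUBIC);cv2.imwrite("pics/w2c.png",a[:,:,::-1])
E
```

```text
panel outer corners [[0.5315 0.1379 0.072 ]
 [0.5517 0.0579 0.072 ]] 0.08255742585495955 [0.5416 0.0979 0.072 ]
14.15783792827455
front edge [[ 0.55    0.1667  0.088 ]
 [ 0.6013 -0.0397  0.088 ]
 [ 0.7074 -0.0127  0.088 ]] 0.2127480623208442
13.957854636521814
```

View pics/w2c.png

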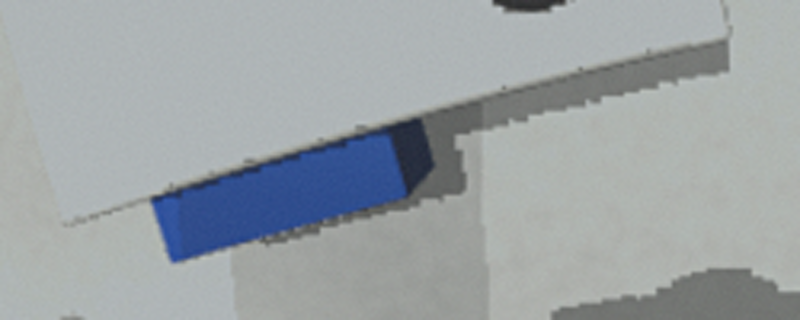

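```bash
python3 -m handwheel '[{"dp":[-0.004,0.01,0.025],"dr":[0,0,0],"claw":1},{"dp":[-0.004,0.02,0.025],"dr":[0,0,0],"claw":1},{"dp":[-0.004,0.02,0.025],"dr":[0,0,0],"claw":1},{"dp":[-0.004,0.02,0.024],"dr":[0,0,0],"claw":1},{"dp":[0,0.02,0],"dr":[0,0,0],"claw":1},{"dp":[0,0.015,0],"dr":[0,0,0],"claw":1},{"dp":[0,0,0],"dr":[0,0,0],"claw":1},{"dp":[0,0,0],"dr":[0,0,0],"claw":1}]' 30
```

```text
time_s: 3.27
eef_pos: [0.6268, 0.0112, 0.1259]
eef_rot: [[0.011, -0.003, 1.0], [-1.0, 0.015, 0.011], [-0.015, -1.0, -0.002]]
contact_force: [-0.2, -0.6, 0.2]
grip_width: -0.0
```

```bash
python3 - <<'E'
from h import *
np.set_printoptions(precision=4,suppress=True)
cam("wrist");o=r.observe();print(o["joint_pos"],o["eef_rot"],o["eef_pos"],o["joint_vel"])
E
```

```text
[ 0.0112  0.3363 -0.0012  1.2332  0.0148  3.1414] [[ 0.0115 -0.0001  0.9999]
 [-0.9998  0.0148  0.0115]
 [-0.0148 -0.9999  0.0001]] [0.6275 0.0114 0.1272] [ 0.0068 -0.0167  0.0222  0.0007  0.005   0.001 ]
```

```bash
python3 -m handwheel '[{"dp":[0,0,0],"dr":[0,-7,0],"claw":1},{"dp":[0,0,0],"dr":[0,-7,0],"claw":1},{"dp":[0,0,0],"dr":[0,-1,0],"claw":1},{"dp":[0,0,0],"dr":[0,0,0],"claw":1},{"dp":[0,0,0],"dr":[0,0,0],"claw":1}]' 30
python3 - <<'E'
from h import *
np.set_printoptions(precision=4,suppress=True)
o=r.observe();print(o["joint_pos"],o["eef_rot"],o["eef_pos"],o["contact_force"])
E
```

```text
time_s: 3.73
eef_pos: [0.628, 0.0123, 0.1277]
eef_rot: [[0.268, 0.002, 0.963], [-0.963, 0.015, 0.268], [-0.014, -1.0, 0.006]]
contact_force: [-1.1, -0.8, -0.6]
grip_width: -0.0001
[ 0.0125  0.3358 -0.0008  1.2325  0.015   2.8824] [[ 0.2683  0.0015  0.9633]
 [-0.9632  0.015   0.2683]
 [-0.014  -0.9999  0.0055]] [0.628  0.0123 0.1277] [-1.0849 -0.7866 -0.6473]
```

```bash
cat >> h.py <<'E'
from scipy.spatial.transform import Rotation as Ro
def need(p,yaw):
    o=r.observe();R=np.array(o["eef_rot"]);a=np.radians(yaw)
    T=np.c_[[np.sin(a),-np.cos(a),0],[0,0,-1],[np.cos(a),np.sin(a),0]]
    np.set_printoptions(precision=4,suppress=True)
    print("t",o["time_s"],"pos",o["eef_pos"],"F",o["contact_force"],"w",round(o["grip_width"],4),"j6",o["joint_pos"][5])
    print("dr",Ro.from_matrix(R.T@T).as_rotvec(degrees=True),"dp now axes",R.T@(np.array(p)-o["eef_pos"]),"dp after turn",T.T@(np.array(p)-o["eef_pos"]))
E
python3 -c "
from h import *
need([.6275,.0195,.118],14)"
```

```text
t 3.7333 pos [0.628  0.0123 0.1277] F [-1.0849 -0.7866 -0.6473] w -0.0001 j6 2.8824272191164746
dr [-0.3052  1.5646 -0.8087] dp now axes [-0.007   0.0098  0.0014] dp after turn [-0.0071  0.0097  0.0013]
```

```bash
python3 -m handwheel '[{"dp":[0,0,0],"dr":[-0.3,1.5,-0.8],"claw":1},{"dp":[-0.004,0,0.001],"dr":[0,0,0],"claw":1},{"dp":[-0.003,0.005,0],"dr":[0,0,0],"claw":1},{"dp":[0,0.005,0],"dr":[0,0,0],"claw":1},{"dp":[0,0,0],"dr":[0,0,0],"claw":1}]' 30
python3 -c "
from h import *
need([.6275,.0195,.098],14)"
```

```text
time_s: 4.15
eef_pos: [0.6262, 0.0199, 0.115]
eef_rot: [[0.246, -0.004, 0.969], [-0.969, 0.0, 0.246], [-0.001, -1.0, -0.003]]
contact_force: [-0.2, -0.4, 0.2]
grip_width: -0.0001
t 4.15 pos [0.6262 0.0199 0.115 ] F [-0.1964 -0.4068  0.1747] w -0.0001 j6 2.9241344775662683
dr [ 0.1977  0.2652 -0.0663] dp now axes [0.0007 0.017  0.0013] dp after turn [0.0007 0.017  0.0012]
```

```bash
python3 -m handwheel '[{"dp":[0,0.003,0],"dr":[0,0,0],"claw":1},{"dp":[0,0.003,0],"dr":[0,0,0],"claw":1},{"dp":[0,0.002,0],"dr":[0,0,0],"claw":1},{"dp":[0,0.002,0],"dr":[0,0,0],"claw":1},{"dp":[0,0.002,0],"dr":[0,0,0],"claw":1},{"dp":[0,0.002,0],"dr":[0,0,0],"claw":1},{"dp":[0,0,0],"dr":[0,0,0],"claw":1}]' 30
python3 -c "
from h import *
need([.6275,.0195,.098],14)
cam('scene','s3')"
```

```text
time_s: 4.73
eef_pos: [0.6268, 0.0196, 0.1023]
eef_rot: [[0.246, -0.002, 0.969], [-0.969, 0.0, 0.246], [-0.001, -1.0, -0.002]]
contact_force: [-0.2, 0.3, 0.2]
grip_width: -0.0
t 4.7333 pos [0.6268 0.0196 0.1023] F [-0.209   0.3023  0.2496] w -0.0 j6 2.923994262981504
dr [ 0.0909  0.2479 -0.0343] dp now axes [0.0002 0.0043 0.0006] dp after turn [0.0002 0.0043 0.0006]
```

View pics/s3.png

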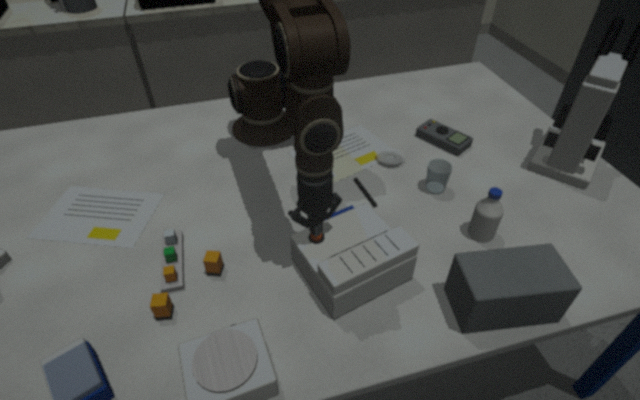

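```bash
python3 -m handwheel '[{"dp":[0,0.0015,0],"dr":[0,0,0],"claw":1},{"dp":[0,0.0015,0],"dr":[0,0,0],"claw":1},{"dp":[0,0,0],"dr":[0,0,0],"claw":1}]' 30
```

```text
time_s: 5.03
eef_pos: [0.6271, 0.0196, 0.0995]
eef_rot: [[0.246, -0.001, 0.969], [-0.969, 0.0, 0.246], [-0.001, -1.0, -0.001]]
contact_force: [0.3, -0.5, 2.2]
grip_width: 0.0003
```

Contact begins near 0.100.

```bash
python3 -m handwheel '[{"dp":[0,0.0015,0],"dr":[0,0,0],"claw":1},{"dp":[0,0.0015,0],"dr":[0,0,0],"claw":1},{"dp":[0,0,0],"dr":[0,0,0],"claw":1}]' 30
```

```text
time_s: 5.28
eef_pos: [0.6271, 0.0196, 0.0964]
eef_rot: [[0.246, -0.001, 0.969], [-0.969, 0.0, 0.246], [-0.0, -1.0, -0.001]]
contact_force: [-0.2, -0.9, 3.0]
grip_width: 0.0002
```

```bash
python3 -m handwheel '[{"dp":[0,0.0015,0],"dr":[0,0,0],"claw":1},{"dp":[0,0.001,0],"dr":[0,0,0],"claw":1},{"dp":[0,0,0],"dr":[0,0,0],"claw":1}]' 30
```

```text
time_s: 5.53
eef_pos: [0.6271, 0.0196, 0.0941]
eef_rot: [[0.246, -0.001, 0.969], [-0.969, 0.0, 0.246], [-0.0, -1.0, -0.001]]
contact_force: [-0.5, -0.4, 3.6]
grip_width: -0.0001
```

```bash
python3 -c "
from h import *
cam('wrist','w3')"
```

```text
(no output)
```

View pics/w3.png

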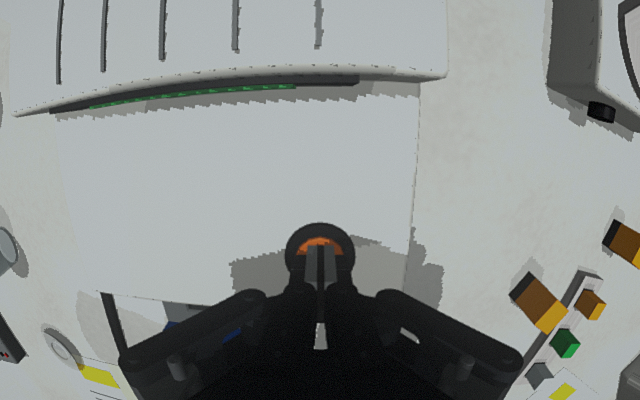

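```bash
python3 -m handwheel '[{"dp":[0,-0.015,0],"dr":[0,0,0],"claw":1},{"dp":[0,-0.03,0],"dr":[0,0,0],"claw":1},{"dp":[0,-0.03,0],"dr":[0,0,0],"claw":1},{"dp":[-0.01,-0.03,-0.02],"dr":[0,0,0],"claw":1},{"dp":[-0.015,0,-0.03],"dr":[0,0,0],"claw":-1},{"dp":[-0.015,0,-0.03],"dr":[0,0,0],"claw":-1},{"dp":[-0.015,0,-0.03],"dr":[0,0,0],"claw":-1},{"dp":[-0.015,0,-0.03],"dr":[0,0,0],"claw":-1},{"dp":[-0.015,0,-0.02],"dr":[0,0,0],"claw":-1},{"dp":[-0.01,0,-0.01],"dr":[0,0,0],"claw":-1},{"dp":[0,0,0],"dr":[0,0,0],"claw":-1},{"dp":[0,0,0],"dr":[0,0,0],"claw":-1}]' 30
python3 -c "
from h import *
cam('wrist','w4')"
```

```text
time_s: 6.58
eef_pos: [0.4392, 0.0701, 0.1994]
eef_rot: [[0.247, -0.001, 0.969], [-0.969, 0.0, 0.247], [-0.0, -1.0, -0.001]]
contact_force: [0.1, 0.3, -0.4]
grip_width: 0.0855
```

View pics/w4.png

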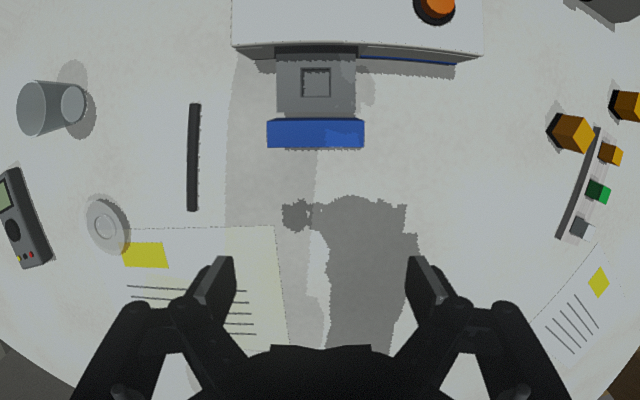

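```bash
python3 - <<'E'
from h import *
np.set_printoptions(precision=4,suppress=True)
c=cam("wrist");img=c["image"]
a=cv2.resize(img[40:160,250:380],None,fx=6,fy=5,interpolation=cv2.INTER_CUBIC);cv2.imwrite("pics/w4c.png",a[:,:,::-1])
for b in blobs(img,(100,140,60),(130,255,255),1000):
    ct=cv2.findContours(b[2].astype(np.uint8),0,2)[0][0];q=cv2.approxPolyDP(ct,4,True)[:,0]
    print(b[1],q.tolist());print(onplane(c,q,.072))
need([0,0,0],14)
E
```

```text
[ 267  118   97   30 2662] [[267, 122], [268, 147], [362, 146], [363, 123], [356, 119]]
[[0.49   0.1301 0.072 ]
 [0.4685 0.1244 0.072 ]
 [0.4896 0.0444 0.072 ]
 [0.5094 0.049  0.072 ]
 [0.5111 0.0558 0.072 ]]
t 6.6833 pos [0.44   0.0698 0.1991] F [ 0.3485  0.5969 -0.0125] w 0.085 j6 3.04999404145585
dr [ 0.0767  0.2473 -0.0236] dp now axes [-0.0406  0.1997 -0.4434] dp after turn [-0.0387  0.1991 -0.4438]
```

View pics/w4c.png

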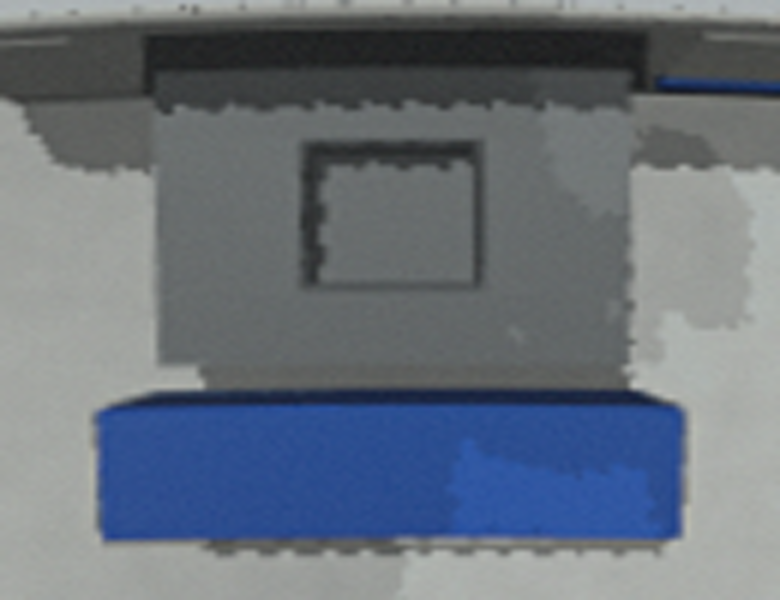

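```bash
python3 - <<'E'
from h import *
np.set_printoptions(precision=4,suppress=True)
c=cam("wrist")
u=np.array([[301,142],[484,142],[484,288],[300,288]])
px=np.c_[250+(u[:,0]+.5)/6-.5,40+(u[:,1]+.5)/5-.5]
P=onplane(c,px,.040);print(P,P.mean(0));print([np.linalg.norm(P[i]-P[i-1]) for i in range(4)])
for a,b in((0,1),(3,2)):
    d=P[a]-P[b];print(np.degrees(np.arctan2(-d[0],d[1])))
# panel outer edge at bottom-edge of blue top
u=np.array([[101,540],[681,538],[98,410],[684,408]]);px=np.c_[250+(u[:,0]+.5)/6-.5,40+(u[:,1]+.5)/5-.5]
P=onplane(c,px,.072);print(P,P[:2].mean(0));d=P[0]-P[1];print(np.linalg.norm(d),np.degrees(np.arctan2(-d[0],d[1])))
m=P[:2].mean(0);ax=np.array([np.cos(np.radians(14.2)),np.sin(np.radians(14.2)),0]);print("pocket from panel",m+.059*ax)
# tray sides
E
python3 - <<'E'
E
```

```text
[[0.5454 0.1162 0.04  ]
 [0.5523 0.0881 0.04  ]
 [0.5247 0.081  0.04  ]
 [0.5176 0.1095 0.04  ]] [0.535  0.0987 0.04  ]
[np.float64(0.028554035165701316), np.float64(0.02895603072358671), np.float64(0.028522026333698568), np.float64(0.02929010396190562)]
13.924001704380453
13.987318628016624
[[0.4679 0.1255 0.072 ]
 [0.489  0.043  0.072 ]
 [0.4903 0.1309 0.072 ]
 [0.5112 0.0487 0.072 ]] [0.4784 0.0842 0.072 ]
0.08512645015092404 14.336343287406757
pocket from panel [0.5356 0.0987 0.072 ]
```

```bash
python3 -m handwheel '[{"dp":[0.033,0,-0.0025],"dr":[0,0,0],"claw":-1},{"dp":[0.033,0,-0.0025],"dr":[0,0,0],"claw":-1},{"dp":[0.033,0,-0.0025],"dr":[0,0,0],"claw":-1},{"dp":[0.033,0,-0.0025],"dr":[0,0,0],"claw":-1},{"dp":[0.033,0,-0.0025],"dr":[0,0,0],"claw":-1},{"dp":[0.033,0,-0.0025],"dr":[0,0,0],"claw":-1},{"dp":[0.033,0,-0.0025],"dr":[0,0,0],"claw":-1},{"dp":[0.033,0,-0.0025],"dr":[0,0,0],"claw":-1},{"dp":[0.033,0,-0.0025],"dr":[0,0,0],"claw":-1},{"dp":[0.033,0,-0.0025],"dr":[0,0,0],"claw":-1},{"dp":[0.033,0,-0.0025],"dr":[0,0,0],"claw":-1},{"dp":[0.033,0,-0.0025],"dr":[0,0,0],"claw":-1}]' 30
python3 -m handwheel '[{"dp":[0,0,0],"dr":[0,5,0],"claw":-1},{"dp":[0,0.01,0],"dr":[0,5,0],"claw":-1},{"dp":[0,0.01,0],"dr":[0,5,0],"claw":-1},{"dp":[0,0,0],"dr":[0,0,0],"claw":-1},{"dp":[0,0,0],"dr":[0,0,0],"claw":-1}]' 30
python3 - <<'E'
from h import *
need([0.59,-.325,.025],-1.1)
c=cam("wrist","w5");img=c["image"]
for lo,hi in (((12,140,150),(28,255,255)),((45,120,110),(80,255,255))):
    for b in blobs(img,lo,hi,60):
        ct=cv2.findContours(b[2].astype(np.uint8),0,2)[0][0][:,0].astype(float)
        P=onplane(c,ct,.046)[:,:2].astype(np.float32);R=cv2.minAreaRect(P);print(b[0],b[1],np.array(R[0]),np.array(R[1]),R[2])
E
```

```text
time_s: 7.73
eef_pos: [0.5077, -0.3242, 0.1981]
eef_rot: [[0.245, -0.002, 0.97], [-0.97, 0.001, 0.245], [-0.001, -1.0, -0.002]]
contact_force: [1.2, 0.6, 0.4]
grip_width: 0.0854
time_s: 8.15
eef_pos: [0.5071, -0.322, 0.1779]
eef_rot: [[-0.012, -0.004, 1.0], [-1.0, 0.001, -0.012], [-0.001, -1.0, -0.004]]
contact_force: [0.2, 0.4, 0.5]
grip_width: 0.0851
t 8.15 pos [ 0.5071 -0.322   0.1779] F [0.1877 0.3867 0.471 ] w 0.0851 j6 2.5878030520127506
dr [ 0.2116  0.4407 -0.0749] dp now axes [0.0023 0.1525 0.0835] dp after turn [0.0014 0.1529 0.0829]
[344.9   9.4] [323   0  42  23 760] [ 0.6725 -0.3445] [0.034  0.0223] 81.92972564697266
[323.1  98.1] [310  85  27  27 694] [ 0.5906 -0.3255] [0.0227 0.023 ] 89.44278717041016
[209.  108.7] [ 189   87   42   45 1215] [ 0.586  -0.2215] [0.0334 0.0336] 69.05168151855469
[  2.1 105.2] [ 0 95  6 21 93] [0.6388 0.1084] [0.0155 0.028 ] 81.74840545654297
[322.5 164. ] [310 152  26  25 648] [ 0.5315 -0.3245] [0.0227 0.0221] 89.34297180175781
```

View pics/w5.png

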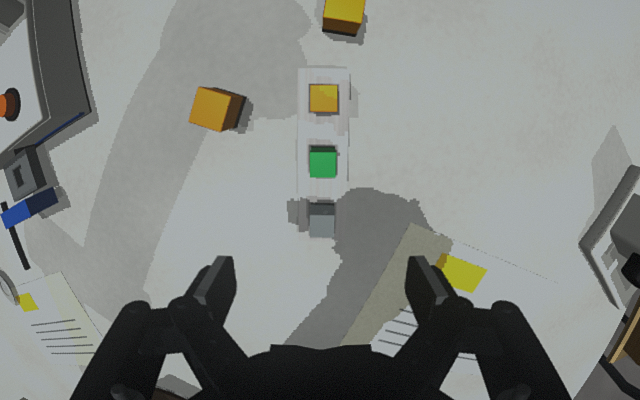

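```bash
python3 -m handwheel '[{"dp":[0.001,0,0.03],"dr":[0.2,0.2,0],"claw":-1},{"dp":[0.001,0,0.03],"dr":[0,0,0],"claw":-1},{"dp":[0,0.01,0.0235],"dr":[0,0,0],"claw":-1},{"dp":[0,0.025,0],"dr":[0,0,0],"claw":-1},{"dp":[0,0.025,0],"dr":[0,0,0],"claw":-1},{"dp":[0,0.02,0],"dr":[0,0,0],"claw":-1},{"dp":[0,0.015,0],"dr":[0,0,0],"claw":-1},{"dp":[0,0.01,0],"dr":[0,0,0],"claw":-1},{"dp":[0,0.005,0],"dr":[0,0,0],"claw":-1},{"dp":[0,0,0],"dr":[0,0,0],"claw":-1},{"dp":[0,0,0],"dr":[0,0,0],"claw":-1}]' 30
python3 - <<'E'
from h import *
need([0.5906,-.3255,.022],-1)
c=cam("wrist","w6");img=c["image"]
for lo,hi in (((12,140,150),(28,255,255)),):
    for b in blobs(img,lo,hi,60):
        ct=cv2.findContours(b[2].astype(np.uint8),0,2)[0][0][:,0].astype(float)
        P=onplane(c,ct,.046)[:,:2].astype(np.float32);R=cv2.minAreaRect(P);print(b[0],b[1],np.array(R[0]),np.array(R[1]),R[2])
E
```

```text
time_s: 9.12
eef_pos: [0.5914, -0.3249, 0.0701]
eef_rot: [[-0.016, 0.003, 1.0], [-1.0, -0.0, -0.016], [0.0, -1.0, 0.003]]
contact_force: [0.6, -0.3, 0.2]
grip_width: 0.0854
t 9.1167 pos [ 0.5914 -0.3249  0.0701] F [ 0.6443 -0.287   0.1533] w 0.0854 j6 2.6548759644846367
dr [-0.1629  0.0763  0.0216] dp now axes [ 0.0006  0.0481 -0.0009] dp after turn [ 0.0006  0.0481 -0.0008]
[355.9  94.4] [ 320   58   73   74 4119] [ 0.6757 -0.3458] [0.0349 0.0348] 80.38084411621094
[162.7 252.7] [ 139  224   50   59 1960] [ 0.5814 -0.2194] [0.0346 0.0349] 69.3038101196289
[321.3 236.1] [301 224  40  34 867] [ 0.5919 -0.3254] [0.0229 0.0218] 88.3768081665039
```

View pics/w6.png

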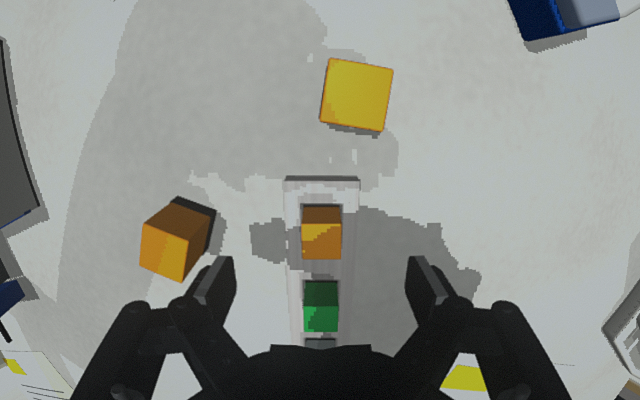

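```bash
python3 -m handwheel '[{"dp":[0,0.012,0],"dr":[0,0,0],"claw":-1},{"dp":[0,0.012,0],"dr":[0,0,0],"claw":-1},{"dp":[0,0.01,0],"dr":[0,0,0],"claw":-1},{"dp":[0,0.005,0],"dr":[0,0,0],"claw":-1},{"dp":[0,0.005,0],"dr":[0,0,0],"claw":-1},{"dp":[0,0,0],"dr":[0,0,0],"claw":-1},{"dp":[0,0,0],"dr":[0,0,0],"claw":-1}]' 30
python3 - <<'E'
from h import *
need([0.5906,-.3255,.022],-1)
c=cam("wrist","w7");c=cam("scene");cv2.imwrite("pics/s7.png",cv2.resize(c["image"][180:320,100:260],None,fx=4,fy=4,interpolation=2)[:,:,::-1])
E
```

```text
time_s: 9.75
eef_pos: [0.5908, -0.3246, 0.0248]
eef_rot: [[-0.017, 0.001, 1.0], [-1.0, 0.001, -0.017], [-0.001, -1.0, 0.001]]
contact_force: [0.6, 0.1, -0.1]
grip_width: 0.0854
t 9.75 pos [ 0.5908 -0.3246  0.0248] F [ 0.592   0.0901 -0.088 ] w 0.0854 j6 2.655406269311719
dr [-0.0663  0.0477 -0.0304] dp now axes [ 0.0009  0.0028 -0.0002] dp after turn [ 0.0009  0.0028 -0.0002]
```

View pics/w7.png

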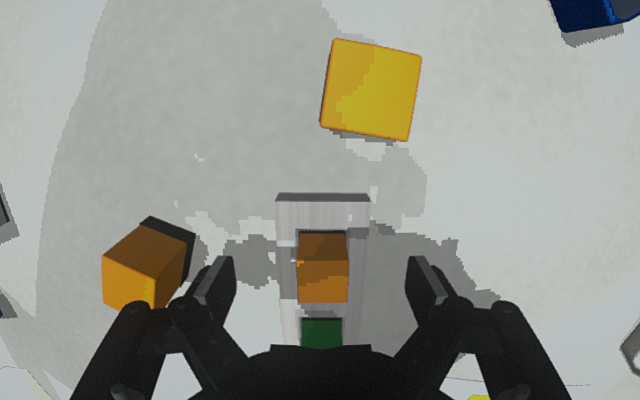

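View pics/s7.png

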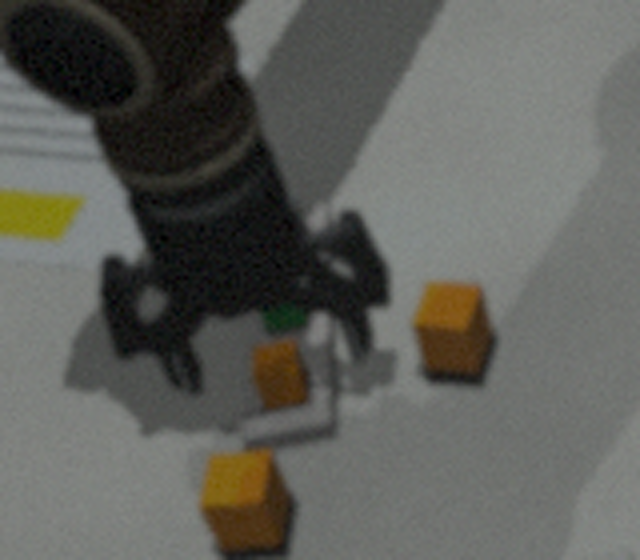

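```bash
python3 -m handwheel '[{"dp":[0.001,0.001,0],"dr":[0,0,0],"claw":-0.3},{"dp":[0,0,0],"dr":[0,0,0],"claw":0},{"dp":[0,0,0],"dr":[0,0,0],"claw":0.3},{"dp":[0,0,0],"dr":[0,0,0],"claw":1},{"dp":[0,0,0],"dr":[0,0,0],"claw":1},{"dp":[0,0,0],"dr":[0,0,0],"claw":1},{"dp":[0,0,0],"dr":[0,0,0],"claw":1},{"dp":[0,0,0],"dr":[0,0,0],"claw":1}]' 30
python3 - <<'E'
from h import *
need([0.5906,-.3255,.022],-1)
c=cam("wrist","w8")
E
```

```text
time_s: 10.52
eef_pos: [0.5911, -0.3257, 0.0244]
eef_rot: [[-0.017, 0.002, 1.0], [-1.0, -0.0, -0.017], [0.0, -1.0, 0.002]]
contact_force: [-0.1, -0.3, 1.3]
grip_width: 0.0234
t 10.5167 pos [ 0.5911 -0.3257  0.0244] F [-0.0931 -0.253   1.2951] w 0.0234 j6 2.654078362744875
dr [-0.1226  0.0501  0.0013] dp now axes [-0.0002  0.0024 -0.0005] dp after turn [-0.0002  0.0024 -0.0005]
```

View pics/w8.png

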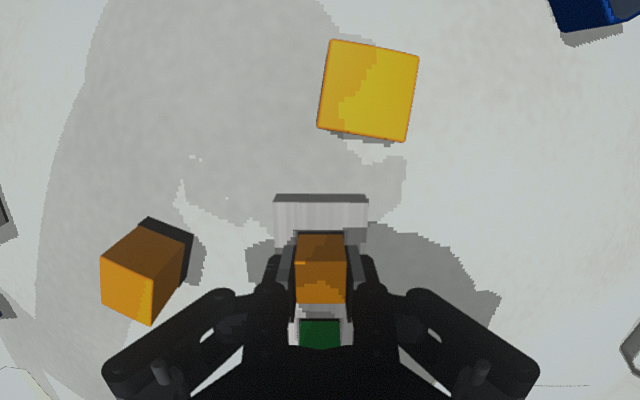

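```bash
python3 -m handwheel '[{"dp":[0,-0.004,0],"dr":[0,0,0],"claw":1},{"dp":[0,-0.008,0],"dr":[0,0,0],"claw":1},{"dp":[0,-0.012,0],"dr":[0,0,0],"claw":1},{"dp":[0,-0.02,0],"dr":[0,0,0],"claw":1},{"dp":[0,-0.03,0],"dr":[0,0,0],"claw":1},{"dp":[0,-0.03,0],"dr":[0,0,0],"claw":1},{"dp":[0,-0.03,0],"dr":[0,-5,0],"claw":1},{"dp":[0,-0.03,0],"dr":[0,-5,0],"claw":1},{"dp":[0,-0.012,0],"dr":[0,-5,0],"claw":1},{"dp":[0,0,0],"dr":[0,0,0],"claw":1},{"dp":[0,0,0],"dr":[0,0,0],"claw":1}]' 30
python3 - <<'E'
from h import *
need([0.5353,.0985,.2],14)
c=cam("wrist","w9")
E
```

```text
time_s: 11.48
eef_pos: [0.5911, -0.3259, 0.2015]
eef_rot: [[0.24, 0.004, 0.971], [-0.971, -0.001, 0.24], [0.002, -1.0, 0.004]]
contact_force: [0.2, -0.2, -1.2]
grip_width: 0.0236
t 11.4833 pos [ 0.5911 -0.3259  0.2015] F [ 0.2036 -0.1639 -1.2487] w 0.0236 j6 2.3944502571310844
dr [-0.2018 -0.0864  0.1091] dp now axes [-0.4253  0.0009  0.0479] dp after turn [-0.4253  0.0015  0.0486]
```

View pics/w9.png

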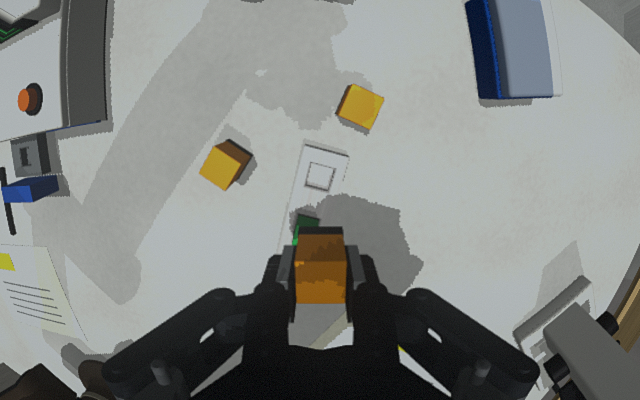

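```bash
python3 -m handwheel '[{"dp":[-0.02,0,0.004],"dr":[0,0,0],"claw":1},{"dp":[-0.034,0,0.004],"dr":[0,0,0],"claw":1},{"dp":[-0.034,0,0.004],"dr":[0,0,0],"claw":1},{"dp":[-0.034,0,0.004],"dr":[0,0,0],"claw":1},{"dp":[-0.034,0,0.004],"dr":[0,0,0],"claw":1},{"dp":[-0.034,0,0.004],"dr":[0,0,0],"claw":1},{"dp":[-0.034,0,0.004],"dr":[0,0,0],"claw":1},{"dp":[-0.034,0,0.004],"dr":[0,0,0],"claw":1},{"dp":[-0.034,0,0.004],"dr":[0,0,0],"claw":1},{"dp":[-0.034,0,0.004],"dr":[0,0,0],"claw":1},{"dp":[-0.034,0,0.004],"dr":[0,0,0],"claw":1},{"dp":[-0.034,0,0.004],"dr":[0,0,0],"claw":1}]' 30
python3 -m handwheel '[{"dp":[-0.02,0,0],"dr":[0,0,0],"claw":1},{"dp":[-0.01,0.01,0],"dr":[0,0,0],"claw":1},{"dp":[0,0.02,0],"dr":[0,0,0],"claw":1},{"dp":[0,0.02,0],"dr":[0,0,0],"claw":1},{"dp":[0,0.02,0],"dr":[0,0,0],"claw":1},{"dp":[0,0.02,0],"dr":[0,0,0],"claw":1},{"dp":[0,0.01,0],"dr":[0,0,0],"claw":1},{"dp":[0,0,0],"dr":[0,0,0],"claw":1},{"dp":[0,0,0],"dr":[0,0,0],"claw":1},{"dp":[0,0,0],"dr":[0,0,0],"claw":1}]' 30
python3 - <<'E'
from h import *
need([0.5353,.0985,.075],14)
c=cam("wrist","w10")
E
```

```text
time_s: 12.53
eef_pos: [0.54, 0.0696, 0.1982]
eef_rot: [[0.241, -0.001, 0.971], [-0.971, -0.0, 0.241], [-0.0, -1.0, -0.002]]
contact_force: [1.2, 0.4, 0.2]
grip_width: 0.0234
time_s: 13.37
eef_pos: [0.5349, 0.0971, 0.1008]
eef_rot: [[0.242, 0.003, 0.97], [-0.97, 0.0, 0.242], [0.0, -1.0, 0.003]]
contact_force: [0.3, -0.5, -0.1]
grip_width: 0.0235
t 13.3667 pos [0.5349 0.0971 0.1008] F [ 0.3093 -0.5138 -0.0967] w 0.0235 j6 3.076805218879613
dr [-0.1456  0.0027  0.0226] dp now axes [-0.0013  0.0258  0.0007] dp after turn [-0.0013  0.0258  0.0007]
```

View pics/w10.png

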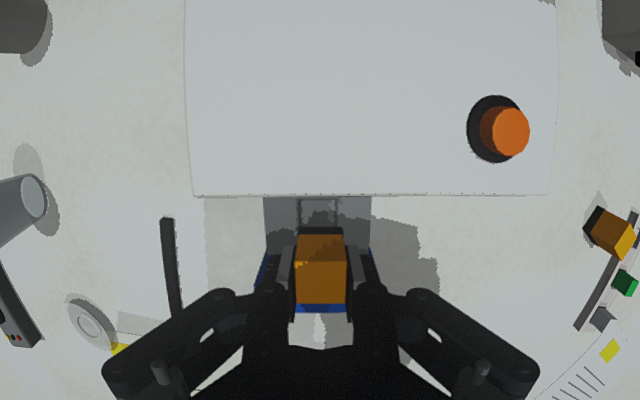

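```bash
python3 -m handwheel '[{"dp":[-0.0015,0.01,0.001],"dr":[-0.1,0,0],"claw":1},{"dp":[0,0.01,0],"dr":[0,0,0],"claw":1},{"dp":[0,0.01,0],"dr":[0,0,0],"claw":1},{"dp":[0,0.006,0],"dr":[0,0,0],"claw":1},{"dp":[0,0,0],"dr":[0,0,0],"claw":1},{"dp":[0,0,0],"dr":[0,0,0],"claw":1}]' 30
python3 - <<'E'
from h import *
need([0.5353,.0985,.062],14)
c=cam("wrist");cv2.imwrite("pics/w11.png",cv2.resize(c["image"][150:350,220:420],None,fx=3,fy=3,interpolation=2)[:,:,::-1])
c=cam("scene");cv2.imwrite("pics/s11.png",cv2.resize(c["image"][160:310,240:420],None,fx=4,fy=4,interpolation=2)[:,:,::-1])
E
```

```text
time_s: 13.92
eef_pos: [0.5345, 0.0989, 0.0633]
eef_rot: [[0.243, -0.001, 0.97], [-0.97, -0.001, 0.243], [0.0, -1.0, -0.002]]
contact_force: [-0.2, -0.0, -0.2]
grip_width: 0.0233
t 13.9167 pos [0.5345 0.0989 0.0633] F [-0.1559 -0.0083 -0.2154] w 0.0233 j6 3.0795009402361986
dr [0.0885 0.0516 0.0116] dp now axes [0.0006 0.0013 0.0006] dp after turn [0.0006 0.0013 0.0006]
```

View pics/w11.png

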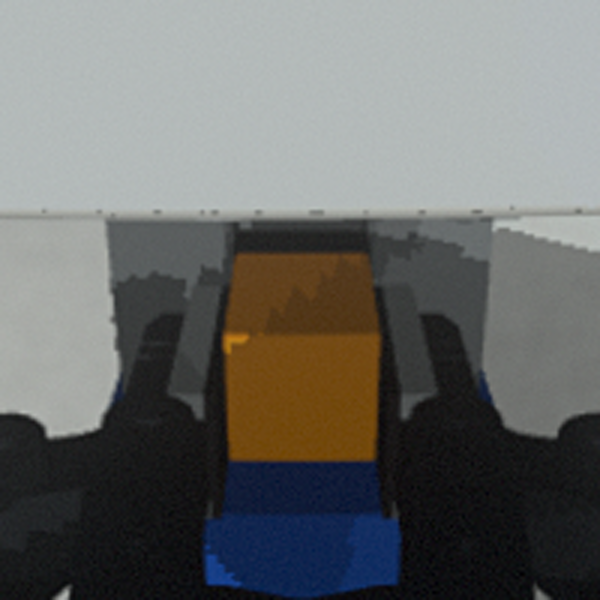

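View pics/s11.png

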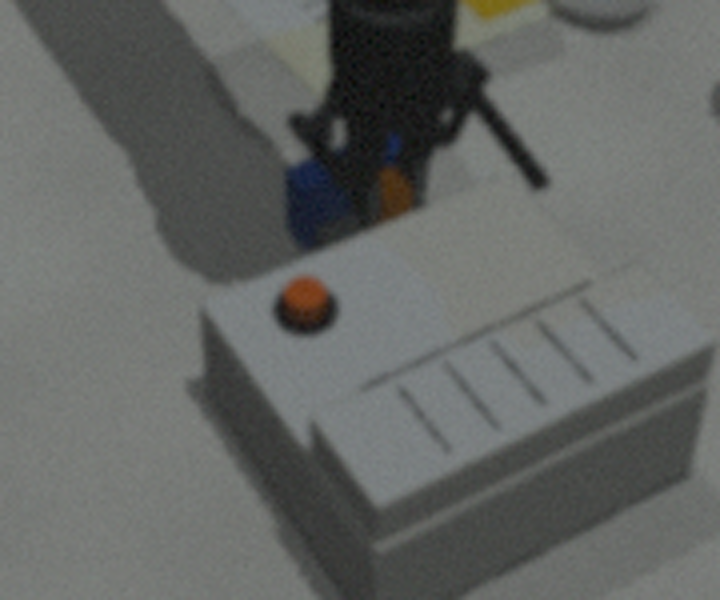

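```bash
python3 -m handwheel '[{"dp":[0,0.002,0.0008],"dr":[0,0,0],"claw":1},{"dp":[0,0.002,0],"dr":[0,0,0],"claw":1},{"dp":[0,0.0015,0],"dr":[0,0,0],"claw":1},{"dp":[0,0,0],"dr":[0,0,0],"claw":1}]' 30
```

```text
time_s: 14.35
eef_pos: [0.5357, 0.0991, 0.0584]
eef_rot: [[0.243, -0.0, 0.97], [-0.97, -0.0, 0.243], [0.0, -1.0, -0.0]]
contact_force: [-0.1, 0.6, -0.6]
grip_width: 0.0233
```

```bash
python3 -m handwheel '[{"dp":[0,0.0015,0],"dr":[0,0,0],"claw":1},{"dp":[0,0.0015,0],"dr":[0,0,0],"claw":1},{"dp":[0,0,0],"dr":[0,0,0],"claw":1}]' 30
```

```text
time_s: 14.6
eef_pos: [0.5357, 0.0991, 0.0553]
eef_rot: [[0.243, -0.0, 0.97], [-0.97, -0.0, 0.243], [0.0, -1.0, -0.0]]
contact_force: [-0.8, -0.2, -0.6]
grip_width: 0.0232
```

```bash
python3 -m handwheel '[{"dp":[0,0.0015,0],"dr":[0,0,0],"claw":1},{"dp":[0,0.0015,0],"dr":[0,0,0],"claw":1},{"dp":[0,0.001,0],"dr":[0,0,0],"claw":1},{"dp":[0,0,0],"dr":[0,0,0],"claw":1}]' 30
```

```text
time_s: 14.93
eef_pos: [0.5357, 0.0991, 0.0513]
eef_rot: [[0.243, -0.0, 0.97], [-0.97, -0.0, 0.243], [0.0, -1.0, -0.0]]
contact_force: [-0.5, -0.1, -1.2]
grip_width: 0.0231
```

```bash
python3 -m handwheel '[{"dp":[0,0.0015,0],"dr":[0,0,0],"claw":1},{"dp":[0,0.0015,0],"dr":[0,0,0],"claw":1},{"dp":[0,0.001,0],"dr":[0,0,0],"claw":1},{"dp":[0,0,0],"dr":[0,0,0],"claw":1}]' 30
```

```text
time_s: 15.27
eef_pos: [0.5357, 0.0991, 0.0473]
eef_rot: [[0.243, -0.0, 0.97], [-0.97, -0.0, 0.243], [0.0, -1.0, -0.0]]
contact_force: [0.1, -0.2, -1.3]
grip_width: 0.0234
```

Free so far; finish the last 3 mm slowly.

```bash
python3 -m handwheel '[{"dp":[0,0.001,0],"dr":[0,0,0],"claw":1},{"dp":[0,0.001,0],"dr":[0,0,0],"claw":1},{"dp":[0,0,0],"dr":[0,0,0],"claw":1}]' 30
```

```text
time_s: 15.52
eef_pos: [0.5358, 0.0992, 0.0454]
eef_rot: [[0.243, -0.0, 0.97], [-0.97, -0.0, 0.243], [0.0, -1.0, -0.0]]
contact_force: [-0.1, -0.6, -0.8]
grip_width: 0.0235
```

```bash
python3 -m handwheel '[{"dp":[0,0.0005,0],"dr":[0,0,0],"claw":1},{"dp":[0,0.0005,0],"dr":[0,0,0],"claw":1},{"dp":[0,0,0],"dr":[0,0,0],"claw":1}]' 30
```

```text
time_s: 15.77
eef_pos: [0.5358, 0.0992, 0.0445]
eef_rot: [[0.243, 0.0, 0.97], [-0.97, -0.0, 0.243], [0.0, -1.0, -0.0]]
contact_force: [-0.8, -0.1, -0.8]
grip_width: 0.0232
```

```bash
python3 -m handwheel '[{"dp":[0,0.0005,0],"dr":[0,0,0],"claw":1},{"dp":[0,0.0003,0],"dr":[0,0,0],"claw":1},{"dp":[0,0,0],"dr":[0,0,0],"claw":1}]' 30; python3 - <<'E'
from h import *
c=cam("wrist","w12")
E
```

```text
time_s: 16.02
eef_pos: [0.536, 0.0992, 0.0443]
eef_rot: [[0.243, 0.0, 0.97], [-0.97, -0.0, 0.243], [0.0, -1.0, 0.0]]
contact_force: [-2.0, -0.6, 4.3]
grip_width: 0.0228
```

View pics/w12.png

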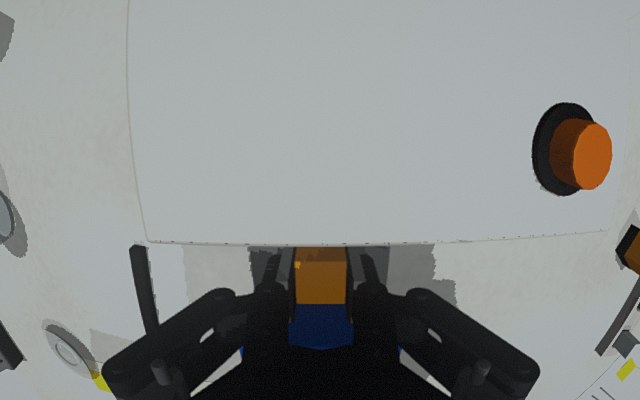

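```bash
python3 -m handwheel '[{"dp":[0,-0.0005,0],"dr":[0,0,0],"claw":1},{"dp":[0,0,0],"dr":[0,0,0],"claw":0.1},{"dp":[0,0,0],"dr":[0,0,0],"claw":0},{"dp":[0,0,0],"dr":[0,0,0],"claw":0},{"dp":[0,0,0],"dr":[0,0,0],"claw":0},{"dp":[0,-0.01,0],"dr":[0,0,0],"claw":0},{"dp":[0,-0.02,0],"dr":[0,0,0],"claw":0},{"dp":[0,-0.03,0],"dr":[0,0,0],"claw":0},{"dp":[0,-0.03,0],"dr":[0,0,0],"claw":0},{"dp":[0,-0.03,0],"dr":[0,0,0],"claw":0},{"dp":[0,-0.02,0],"dr":[0,0,0],"claw":0}]' 30
python3 -m handwheel '[{"dp":[0,0,-0.03],"dr":[0,0,0],"claw":1},{"dp":[0,0,-0.03],"dr":[0,0,0],"claw":1},{"dp":[0,0,-0.03],"dr":[0,0,0],"claw":1},{"dp":[0,0,0],"dr":[0,0,0],"claw":1},{"dp":[0,0,0],"dr":[0,0,0],"claw":1}]' 30
python3 - <<'E'
from h import *
c=cam("wrist","w13");c=cam("scene");cv2.imwrite("pics/s13.png",cv2.resize(c["image"][160:310,240:420],None,fx=4,fy=4,interpolation=2)[:,:,::-1])
E
```

```text
time_s: 16.98
eef_pos: [0.5365, 0.0993, 0.1882]
eef_rot: [[0.243, 0.004, 0.97], [-0.97, 0.0, 0.243], [0.0, -1.0, 0.003]]
contact_force: [1.1, -0.3, -0.5]
grip_width: 0.0426
time_s: 17.4
eef_pos: [0.4479, 0.0772, 0.1855]
eef_rot: [[0.243, 0.002, 0.97], [-0.97, 0.0, 0.243], [0.0, -1.0, 0.002]]
contact_force: [0.5, 0.2, -0.1]
grip_width: -0.0003
```

View pics/w13.png

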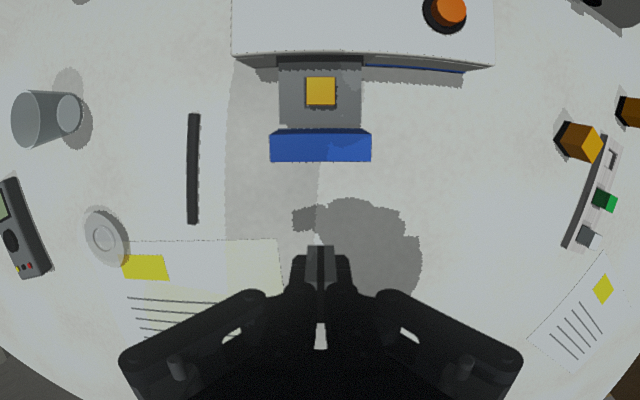

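View pics/s13.png

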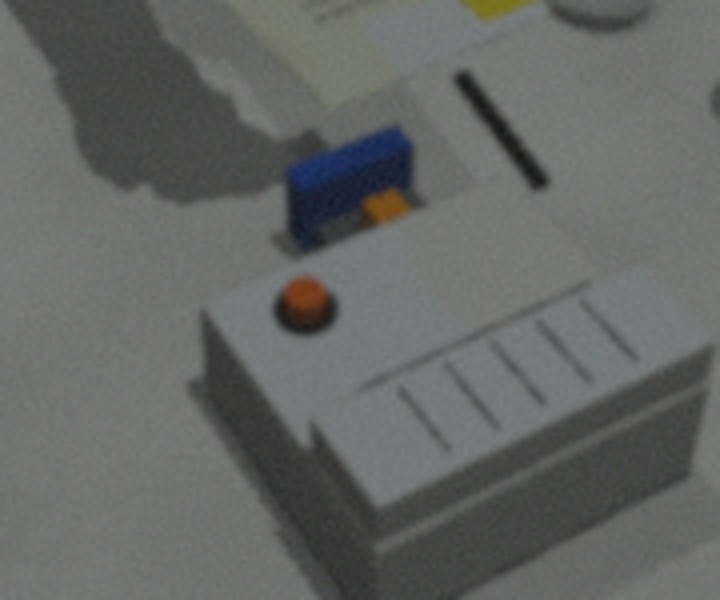

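```bash
python3 - <<'E'
from h import *
need([.4784-.045*.97,.0842-.045*.242,.045],14)
c=cam("wrist");img=c["image"]
for b in blobs(img,(12,140,120),(30,255,255),200):
    ct=cv2.findContours(b[2].astype(np.uint8),0,2)[0][0][:,0].astype(float)
    P=onplane(c,ct,.066)[:,:2].astype(np.float32);R=cv2.minAreaRect(P);print(b[0],b[1],np.array(R[0]),np.array(R[1]),R[2])
E
```

```text
t 17.5 pos [0.4494 0.0775 0.1851] F [0.1195 0.0825 0.3715] w -0.0003 j6 3.067415135024726
dr [-0.1075  0.0481  0.0218] dp now axes [ 0.0005  0.1401 -0.0155] dp after turn [ 0.0006  0.1401 -0.0152]
[451.6  10.5] [437   0  29  24 567] [0.6424 0.0054] [0.0224 0.0277] 24.31209945678711
[320.2  92.6] [306  79  29  28 798] [0.5354 0.0987] [0.0228 0.0233] 14.015755653381348
[592.1 146.3] [581 128  23  37 437] [ 0.5832 -0.2111] [0.0323 0.0319] 69.15013122558594
[142.6 268.1] [121 256  48  25 786] [0.3199 0.2485] [0.0306 0.0626] 17.170766830444336
[602.8 289.4] [593 275  20  30 294] [ 0.4094 -0.3783] [0.0601 0.0298] 66.26361083984375
```

```bash
python3 -m handwheel '[{"dp":[0.0005,0.01,-0.008],"dr":[0,0,0],"claw":1},{"dp":[0,0.025,-0.007],"dr":[0,0,0],"claw":1},{"dp":[0,0.03,0],"dr":[0,0,0],"claw":1},{"dp":[0,0.03,0],"dr":[0,0,0],"claw":1},{"dp":[0,0.025,0],"dr":[0,0,0],"claw":1},{"dp":[0,0.02,0],"dr":[0,0,0],"claw":1},{"dp":[0,0.01,0],"dr":[0,0,0],"claw":1},{"dp":[0,0,0],"dr":[0,0,0],"claw":1},{"dp":[0,0,0],"dr":[0,0,0],"claw":1}]' 40
python3 - <<'E'
from h import *
need([.4784,.0842,.035],14)
c=cam("wrist","w14")
E
```

```text
time_s: 18.3
eef_pos: [0.4346, 0.0733, 0.0345]
eef_rot: [[0.243, -0.001, 0.97], [-0.97, -0.0, 0.243], [0.0, -1.0, -0.001]]
contact_force: [0.1, 0.1, 0.1]
grip_width: 0.0003
t 18.3 pos [0.4346 0.0733 0.0345] F [0.0964 0.0738 0.1166] w 0.0003 j6 3.0636620499327973
dr [0.0404 0.051  0.0122] dp now axes [ 0.0001 -0.0006  0.0451] dp after turn [ 0.     -0.0005  0.0451]
```

View pics/w14.png

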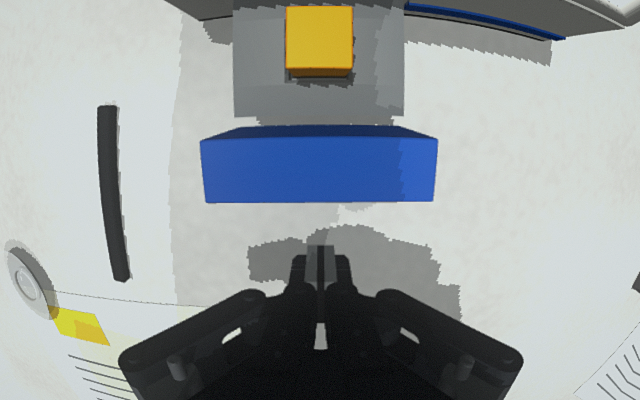

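```bash
python3 -m handwheel '[{"dp":[0,0,0.015],"dr":[0,0,0],"claw":1},{"dp":[0,0,0.01],"dr":[0,0,0],"claw":1},{"dp":[0,0,0.004],"dr":[0,0,0],"claw":1},{"dp":[0,0,0.003],"dr":[0,0,0],"claw":1},{"dp":[0,0,0.003],"dr":[0,0,0],"claw":1},{"dp":[0,0,0.003],"dr":[0,0,0],"claw":1},{"dp":[0,0,0],"dr":[0,0,0],"claw":1}]' 40
```

```text
time_s: 18.93
eef_pos: [0.4708, 0.0825, 0.0343]
eef_rot: [[0.243, -0.001, 0.97], [-0.97, -0.0, 0.243], [0.0, -1.0, -0.001]]
contact_force: [-2.0, 0.1, 1.8]
grip_width: -0.0007
```

```bash
python3 -m handwheel '[{"dp":[0,0,0.004],"dr":[0,0,0],"claw":1},{"dp":[0,0,0.005],"dr":[0,0,0],"claw":1},{"dp":[0,0,0.005],"dr":[0,0,0],"claw":1},{"dp":[0,0,0.005],"dr":[0,0,0],"claw":1},{"dp":[0,0,0.005],"dr":[0,0,0],"claw":1},{"dp":[0,0,0.005],"dr":[0,0,0],"claw":1},{"dp":[0,0,0.004],"dr":[0,0,0],"claw":1},{"dp":[0,0,0.003],"dr":[0,0,0],"claw":1},{"dp":[0,0,0],"dr":[0,0,0],"claw":1}]' 40
python3 - <<'E'
from h import *
need([.4784,.0842,.035],14)
c=cam("wrist","w15")
E
```

```text
time_s: 19.68
eef_pos: [0.5066, 0.0916, 0.0342]
eef_rot: [[0.243, -0.0, 0.97], [-0.97, 0.0, 0.243], [-0.0, -1.0, -0.0]]
contact_force: [-4.6, 0.0, 2.0]
grip_width: -0.0
t 19.6833 pos [0.5066 0.0916 0.0342] F [-4.6045  0.0224  1.955 ] w -0.0 j6 3.074837767898929
dr [ 0.0004  0.065  -0.018 ] dp now axes [ 0.0003 -0.0008 -0.0291] dp after turn [ 0.0004 -0.0008 -0.0291]
```

View pics/w15.png

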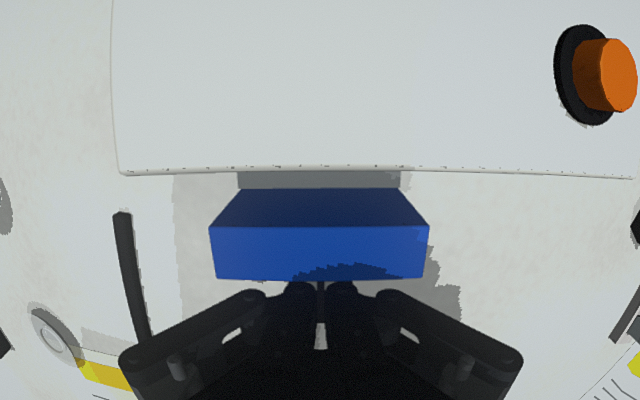

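```bash
python3 -m handwheel '[{"dp":[0,0,0.003],"dr":[0,0,0],"claw":1},{"dp":[0,0,0.003],"dr":[0,0,0],"claw":1},{"dp":[0,0,0.003],"dr":[0,0,0],"claw":1},{"dp":[0,0,0.003],"dr":[0,0,0],"claw":1},{"dp":[0,0,0.003],"dr":[0,0,0],"claw":1},{"dp":[0,0,0.003],"dr":[0,0,0],"claw":1},{"dp":[0,0,0.002],"dr":[0,0,0],"claw":1},{"dp":[0,0,0],"dr":[0,0,0],"claw":1}]' 40
```

```text
time_s: 20.4
eef_pos: [0.5241, 0.096, 0.034]
eef_rot: [[0.243, -0.003, 0.97], [-0.97, -0.0, 0.243], [-0.0, -1.0, -0.003]]
contact_force: [-8.1, -0.5, 4.0]
grip_width: -0.0002
```

```bash
python3 -m handwheel '[{"dp":[0,0,0.0015],"dr":[0,0,0],"claw":1},{"dp":[0,0,0.0015],"dr":[0,0,0],"claw":1},{"dp":[0,0,0.0015],"dr":[0,0,0],"claw":1}]' 40
```

```text
time_s: 20.65
eef_pos: [0.5282, 0.0971, 0.034]
eef_rot: [[0.243, -0.003, 0.97], [-0.97, -0.0, 0.243], [-0.0, -1.0, -0.003]]
contact_force: [-8.0, -0.4, 4.4]
grip_width: 0.0
```

```bash
python3 -m handwheel '[{"dp":[0,0,0.0015],"dr":[0,0,0],"claw":1},{"dp":[0,0,0.0015],"dr":[0,0,0],"claw":1}]' 40
```

```text
time_s: 20.82
eef_pos: [0.5313, 0.0979, 0.034]
eef_rot: [[0.243, -0.002, 0.97], [-0.97, -0.0, 0.243], [-0.0, -1.0, -0.002]]
contact_force: [-7.5, 0.4, 3.0]
grip_width: -0.0001
```

```bash
python3 -m handwheel '[{"dp":[0,0,0.001],"dr":[0,0,0],"claw":1},{"dp":[0,0,0.001],"dr":[0,0,0],"claw":1}]' 40
```

```text
time_s: 20.98
eef_pos: [0.5337, 0.0985, 0.034]
eef_rot: [[0.243, -0.002, 0.97], [-0.97, 0.0, 0.243], [-0.0, -1.0, -0.002]]
contact_force: [-5.2, 0.7, 2.9]
grip_width: 0.0
```

```bash
python3 -m handwheel '[{"dp":[0,0,0.001],"dr":[0,0,0],"claw":1},{"dp":[0,0,0],"dr":[0,0,0],"claw":1}]' 40
```

```text
time_s: 21.15
eef_pos: [0.5349, 0.0988, 0.034]
eef_rot: [[0.243, -0.001, 0.97], [-0.97, 0.0, 0.243], [-0.001, -1.0, -0.001]]
contact_force: [-5.8, 0.4, 1.7]
grip_width: -0.0001
```

```bash
python3 -m handwheel '[{"dp":[0,0,0.001],"dr":[0,0,0],"claw":1},{"dp":[0,0,0],"dr":[0,0,0],"claw":1}]' 40
```

```text
time_s: 21.32
eef_pos: [0.5358, 0.099, 0.034]
eef_rot: [[0.243, -0.002, 0.97], [-0.97, 0.0, 0.243], [-0.0, -1.0, -0.001]]
contact_force: [-5.3, 1.8, 2.0]
grip_width: -0.0001
```

```bash
python3 -m handwheel '[{"dp":[0,0,0.001],"dr":[0,0,0],"claw":1},{"dp":[0,0,0],"dr":[0,0,0],"claw":1}]' 40
```

```text
time_s: 21.48
eef_pos: [0.5367, 0.0993, 0.034]
eef_rot: [[0.243, -0.002, 0.97], [-0.97, 0.0, 0.243], [-0.001, -1.0, -0.001]]
contact_force: [-5.5, 0.9, 2.5]
grip_width: -0.0
```

```bash
python3 -m handwheel '[{"dp":[0,0,0.001],"dr":[0,0,0],"claw":1},{"dp":[0,0,0],"dr":[0,0,0],"claw":1}]' 40
```

```text
time_s: 21.65
eef_pos: [0.5371, 0.0994, 0.034]
eef_rot: [[0.243, -0.003, 0.97], [-0.97, -0.0, 0.243], [-0.001, -1.0, -0.003]]
contact_force: [-8.1, 0.6, 4.5]
grip_width: 0.0003
```

```bash
python3 -m handwheel '[{"dp":[0,0,0.001],"dr":[0,0,0],"claw":1},{"dp":[0,0,0],"dr":[0,0,0],"claw":1}]' 40
```

```text
time_s: 21.82
eef_pos: [0.5371, 0.0994, 0.034]
eef_rot: [[0.243, -0.004, 0.97], [-0.97, -0.001, 0.243], [-0.0, -1.0, -0.004]]
contact_force: [-10.9, 0.1, 7.3]
grip_width: 0.0001
```

```bash
python3 -m handwheel '[{"dp":[0,0,0.001],"dr":[0,0,0],"claw":1},{"dp":[0,0,0],"dr":[0,0,0],"claw":1}]' 40
```

```text
time_s: 21.98
eef_pos: [0.5371, 0.0994, 0.034]
eef_rot: [[0.243, -0.006, 0.97], [-0.97, -0.001, 0.243], [-0.0, -1.0, -0.006]]
contact_force: [-15.0, -0.7, 9.6]
grip_width: 0.0
```

Hard stop reached after the force drop, so the click has passed. Back off.

```bash
python3 -m handwheel '[{"dp":[0,0,-0.003],"dr":[0,0,0],"claw":1},{"dp":[0,0,-0.003],"dr":[0,0,0],"claw":1},{"dp":[0,0,-0.005],"dr":[0,0,0],"claw":1},{"dp":[0,0,-0.01],"dr":[0,0,0],"claw":1},{"dp":[0,0,-0.02],"dr":[0,0,0],"claw":1},{"dp":[0,0,-0.03],"dr":[0,0,0],"claw":1},{"dp":[0,0,-0.03],"dr":[0,0,0],"claw":1},{"dp":[0,-0.03,0],"dr":[0,0,0],"claw":1},{"dp":[0,-0.03,0],"dr":[0,0,0],"claw":1},{"dp":[0,-0.03,0],"dr":[0,0,0],"claw":1},{"dp":[0,-0.03,0],"dr":[0,0,0],"claw":1},{"dp":[0,-0.03,0],"dr":[0,0,0],"claw":1}]' 40
python3 - <<'E'
from h import *
need([0,0,0],14)
c=cam("wrist","w16");c=cam("scene","s16")
E
```

```text
time_s: 22.98
eef_pos: [0.4424, 0.075, 0.1862]
eef_rot: [[0.242, 0.002, 0.97], [-0.97, -0.0, 0.242], [0.001, -1.0, 0.002]]
contact_force: [-0.2, -0.4, 0.1]
grip_width: -0.0002
t 22.9833 pos [0.4424 0.075  0.1862] F [-0.2    -0.3906  0.1286] w -0.0002 j6 3.065218735746003
dr [-0.1293  0.0283  0.0614] dp now axes [-0.0347  0.1851 -0.4478] dp after turn [-0.0343  0.1862 -0.4474]
```

View pics/w16.png

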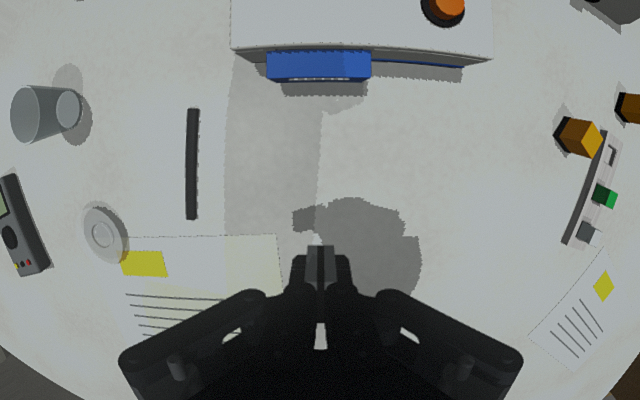

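View pics/s16.png

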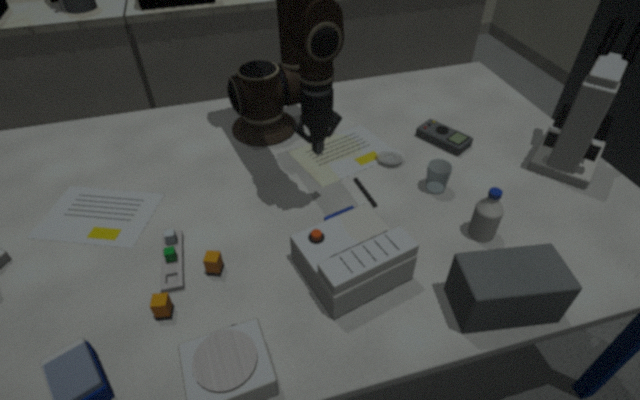

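```bash
python3 -m handwheel '[{"dp":[0,0,0],"dr":[0,0,0],"claw":1},{"dp":[0,0,0],"dr":[0,0,0],"claw":1},{"dp":[0,0,0],"dr":[0,0,0],"claw":1},{"dp":[0,0,0],"dr":[0,0,0],"claw":1},{"dp":[0,0,0],"dr":[0,0,0],"claw":1},{"dp":[0,0,0],"dr":[0,0,0],"claw":1},{"dp":[0,0,0],"dr":[0,0,0],"claw":1},{"dp":[0,0,0],"dr":[0,0,0],"claw":1}]' 40
python3 - <<'E'
from h import *
np.set_printoptions(precision=4,suppress=True)
c=cam("wrist","w17");a=np.radians(14);ax=np.array([np.cos(a),np.sin(a)])
for b in blobs(c["image"],(100,140,60),(130,255,255),500):
    ct=cv2.findContours(b[2].astype(np.uint8),0,2)[0][0];q=cv2.approxPolyDP(ct,4,True)[:,0]
    P=onplane(c,q,.072);print(q.tolist());print(P,(P[:,:2]-[.4784,.0842])@ax)
E
```

```text
time_s: 23.75
eef_pos: [0.4423, 0.0753, 0.1841]
eef_rot: [[0.243, -0.0, 0.97], [-0.97, -0.0, 0.243], [0.0, -1.0, -0.0]]
contact_force: [-0.4, -0.3, -0.6]
grip_width: -0.0002
[[266, 53], [268, 77], [368, 77], [372, 59], [464, 66], [372, 58], [366, 49]]
[[ 0.5502  0.1469  0.072 ]
 [ 0.5309  0.1405  0.072 ]
 [ 0.5503  0.062   0.072 ]
 [ 0.5659  0.0626  0.072 ]
 [ 0.5871 -0.0164  0.072 ]
 [ 0.5667  0.0628  0.072 ]
 [ 0.5727  0.0694  0.072 ]] [0.0848 0.0646 0.0644 0.0796 0.0812 0.0805 0.0879]
```

View pics/w17.png

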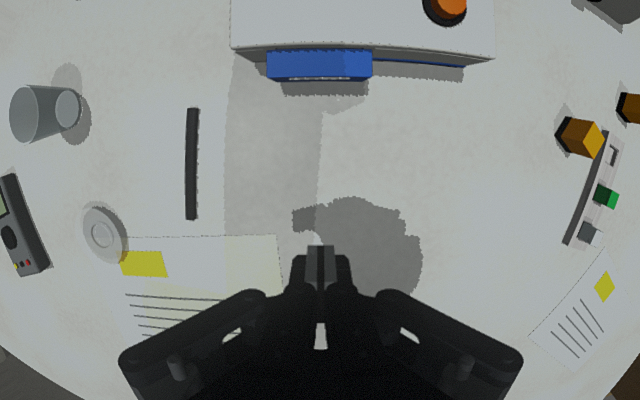

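Panel moved 64.5 mm from the popped-out position, so the tray is at 0 (latched), and it has held for over a second with the robot clear. Handing in.

```bash
python3 -c "
from bench import r
print(r.finish_job())"
```

```text
the job is handed in; nothing more can be done
None
```

The job is done and handed in at about 24 s. I pressed the orange button and the tray popped out. I then moved the smallest amber block, the one from the rack, into the tray's pocket and let go of it. Last, I pushed the tray home to its hard stop and backed off.

**Forces:** The button took about 4 N at most. The block met the pocket floor at about 4 N. The push peaked at about 18 N, at the hard stop.

**Last checks:**
- **Block:** Before the push it stood square in the pocket, within about 0.3 mm of its centre. Its top fitted the expected 66 mm height, so it was fully down. It is now inside the reader and could not be seen after closing.
- **Tray:** The panel is back 64.5 mm from its popped-out position (65 mm expected) and stayed there for over a second with the robot clear.
- **Bench:** The green and frosted blocks, the larger ambers and the bystanders look unmoved in the pictures.

**One disagreement:** The button met the fingertips about 5 mm lower than the listed 106 mm. I worked from the measured force there, and the press still released the tray.

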